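Count fence insulators on the counting scale

ROBOT

A 6-joint arm with a two-finger parallel gripper is mounted at the origin on the work surface. World frame = base frame: x ahead of the robot, y to its left, z up, the work surface at z = 0. Lengths are in m, angles in rad, forces in N, time in s.
With the tool pointing down it reaches from about 0.25 to 0.775 m from the base axis. Payload 4 kg.
Tool frame: the origin (TCP) lies midway between the tips of the shut fingers; the grasp point (between the pads) lies 19 mm behind it; z points along the fingers, y is the line along which they close (so a half turn about z gives the same grasp; the last joint's range is limited). The gripper opens to 94 mm and grips with 3 to 60 N. Pads are 16 mm wide; open, the fingers measure 119 mm over their backs; the gripper's body (75 mm by 177 mm) begins 78 mm behind the grasp point.
Start: joints at [-1.342, 0.087, 1.371, -0, 1.684, -0.103], TCP at [0.179, -0.52, 0.168] pointing down, gripper open.
Joint ranges: [-3.1, 3.1], [-0.76, 2.03], [0.27, 2.55], [-1.08, 4.22], [0.17, 2.65], [-2.57, 2.57]. Speed limits (rad/s): [2.79, 2.79, 3.14, 3.14, 3.14, 3.14].

INTERFACE

Orientations are given as a rotation vector (axis times angle).
In Python, from workcell import status, snapshot, calibration, sign_off, find_in gives the robot as it stands. The module is installed in compiled form; this text tells all that it offers.
- The arm moves only by the tool jog_arm, never from a script. Its argument "plan" is a list of rows, each an object of numbers: "x", "y", "z": the shift along the tool's x, y, z each as a share of 300 mm, from -1 to 1; "twist": the turn about the tool's z as a share of 180 degrees, from -1 to 1; "claw": the opening, from -1 (shut) to 1 (fully open). A call has 1 to 5 rows; each row is the pose to reach, as a shift and turn from the pose commanded when the call began, along the tool's axes at that moment, turning the shorter way round; what a row does not reach only later rows make up. A row lasts 1/12 s, in which the tool goes at most 41.7 mm and 7.16 degrees, less where a joint would pass 70% of its speed; a pose out of reach is approached as far as the arm can. A call with a number of a shift or a turn outside -1 to 1 is refused whole. A call with a gripper value outside its range is refused whole. The fingers move at their own pace and stop on an object; "squeeze" is the grip in N (left out, the last holds). Time passes only in rows, so rows that repeat a pose let the fingers close. It gives the time, the measured TCP pose, the force, the opening and the grip force at its end, in the units of the state.
- status.sense(): the state, without advancing time (a new reading comes with each control period).
- snapshot(name): name is "scene" or "top" or "wrist"; returns the picture (400x640x3 uint8, red, green, blue); there is no depth.
- calibration(name): a dict with "mtx" (3x3 intrinsics, pixels), "xyz" and "rotation" of the camera in the world; the wrist camera has in their place "tool_from_camera" (4x4, takes a point from camera to tool coordinates, whose origin is the TCP and whose axes are the flange's). Camera axes: x right, y up, looking along -z (the intrinsics and any distortion apply to the point x, -y, -z); pixel columns grow to the right and rows downward; lengths in m; the calibration is good to about 2 mm. A picture is of the moment at which its call begins: read the wrist's pose just before it. calibration takes no time and is no camera call.
- sign_off(): hands the job in; it is judged then, once.
Trained networks look in the newest picture that a camera, given by its name, has taken for a name from the list of things; names that differ only in an ending like _2 or _b are one class to them, and where a whole thing is asked for, a point or a joint stands for the part that bears it (a point fixed in the world has none). Each returns a list of dicts, best first, with "conf" (0 to 1); they miss things now and then, are a little off and sometimes report something else, mostly with a low value. They report only what shows in the picture. A call takes as long as a camera call. They do not tell look-alikes from the thing itself.
- find_in(label, camera): "extent" ([left, top, right, bottom] in pixels, round what is visible of it).
The state is a dict: "t": time; "joints": joint angles; "qd": joint speeds; "effort": joint torques, N m; "eef_pos": TCP position; "ee_rot": TCP orientation; "ft_force": force on the tool from outside, world axes, zero at the start; "wrist_torque": the same for the moment, N m; "grip_width": opening from 0.0 (shut) to 1.0 (fully open); "grasp_force": force on a finger pad.
Only numpy, scipy, OpenCV 4.12 (cv2) and the standard library are available. Lean on these libraries where they do the work, as an engineer would, in place of code of your own. Each camera call takes 0.05 s, during which the arm holds its last target. There are 200 camera calls.

TASK

Wake the counting scale with the green key and then zero it with the empty pan by pressing the blue key. Next, tip all four white insulators from the clear tray with the orange handle into the scale's pan from just above it, without touching them, and set the empty tray back upright on the bench. Finish by pressing the yellow count key; press each key well down and one at a time, never press the red one, and leave everything else on the bench where it is.

Things in the scene. Friction and masses are not known exactly. Their poses are not given: they have to be found in the camera images.
- scale: bench counting scale: grey base with a deep square open steel pan fixed on top, 230 x 230 mm outside, walls 5 mm thick and 71 mm deep outside, pan rim 115 mm above the bench. It is fixed to the bench. Origin: centre of the underside; x and y run along the pan's sides, z up. It may stand to the robot's left or right; the tray is on the other side
- pan (a point): centre of the pan's inner floor, 49 mm above the bench (the rim is 66 mm higher); the inside is 220 x 220 mm; axes as the scale's
- tray: loose clear plastic tray, 0.25 kg, holding the insulators in two rows; 112 (x) x 140 (y) mm outside, floor and walls 4 mm thick, walls 52 mm high on three sides. Its mouth, -x, has only an orange lip: tip it by lowering -x; the insulators roll out over the lip at about 40 to 45 degrees of tilt. Origin: centre of the underside, z up. At the start the mouth faces roughly the robot
- tray_handle (a point): centre of the tray's straight handle bar, 115 mm above the tray's underside, above its middle. The bar runs along the tray's y, 16 mm wide (x), 20 mm high, 140 mm free between two uprights 18 mm wide that stand against the outsides of the side walls. Axes as the tray's
- tray_lip (a point): middle of the top outer edge of the tray's lip: 56 mm towards -x from the tray's middle and 9 mm above its underside. Axes as the tray's
- insulator1: white ceramic bobbin-shaped fence insulator, one of four alike in the tray, 60 mm long, 46 mm across its two flanges, waist 30 mm across, 55 to 115 g. Origin: its centre; y is its axis, along which it lies; it rolls easily
- insulator2: white ceramic bobbin-shaped fence insulator, one of four alike in the tray, 60 mm long, 46 mm across its two flanges, waist 30 mm across, 55 to 115 g. Origin: its centre; y is its axis, along which it lies; it rolls easily
- insulator3: white ceramic bobbin-shaped fence insulator, one of four alike in the tray, 60 mm long, 46 mm across its two flanges, waist 30 mm across, 55 to 115 g. Origin: its centre; y is its axis, along which it lies; it rolls easily
- insulator4: white ceramic bobbin-shaped fence insulator, one of four alike in the tray, 60 mm long, 46 mm across its two flanges, waist 30 mm across, 55 to 115 g. Origin: its centre; y is its axis, along which it lies; it rolls easily
- keypad: the scale's flat grey keypad, 110 (x) x 220 (y) x 35 mm high, fixed to the bench, with a row of four round coloured spring keys along y, 50 mm apart, and a dark display strip (look only) on its +x half. Origin: centre of the underside. The order of the colours in the row varies
- key_green (a joint): travel of the green key, the ON key: 0 up, 0.008 m fully down; it starts to move at 1.5 N, is fully down at 5 N and springs back up when let go
- key_green_top (a point): centre of the top of the green key's round cap (32 mm across, pressed straight down); moves with the key; about 59 mm above the bench when up
- key_blue (a joint): travel of the blue key, the ZERO key: 0 up, 0.008 m fully down; it starts to move at 1.5 N, is fully down at 5 N and springs back up when let go
- key_blue_top (a point): centre of the top of the blue key's round cap (32 mm across, pressed straight down); moves with the key; about 59 mm above the bench when up
- key_yellow (a joint): travel of the yellow key, the COUNT key: 0 up, 0.008 m fully down; it starts to move at 1.5 N, is fully down at 5 N and springs back up when let go
- key_yellow_top (a point): centre of the top of the yellow key's round cap (32 mm across, pressed straight down); moves with the key; about 59 mm above the bench when up
- key_red (a joint): travel of the red key, the CLEAR key, not to be pressed: 0 up, 0.008 m fully down; it starts to move at 1.5 N, is fully down at 5 N and springs back up when let go
- key_red_top (a point): centre of the top of the red key's round cap (32 mm across, pressed straight down); moves with the key; about 59 mm above the bench when up
- tin: full tin of fencing staples, 90 mm across, about 75 mm high; bystander, leave alone. Origin: on the underside, at the middle
- pliers: pliers with blue grips lying flat, about 190 mm long, 60 mm wide, 14 mm thick; x points to the jaws; bystander, leave alone. Origin: between the jaws and the grips, on the underside
- mallet: small rubber mallet lying down, about 270 mm long, head 56 mm thick and 90 mm wide at +x; bystander, leave alone. Origin: on the underside, at the middle
- mug: blue mug, 80 mm across, 95 mm high, handle at +y; bystander, leave alone. Origin: on the underside, at the middle
Mind the look-alikes: they are no part of the job. What is shaped like the insulator3 but purple is not meant. There is more than one size of the tray; the one meant has the size given above.

How it is judged:
On the way, in this order (a step that is already met when the one before it is completed fails the run):
1. the green key is pressed well down (over 5.5 mm) (value of joint key_green above 0.0055 m), for 0.05 s.
2. then the blue key is pressed well down (over 5.5 mm) (value of joint key_blue above 0.0055 m), for 0.05 s.
3. then all four insulators are in the pan (x of insulator1 in the frame of pan between -0.11 and 0.11 m and y of insulator1 in the frame of pan between -0.11 and 0.11 m and z of insulator1 in the frame of pan between 0.005 and 0.085 m and x of insulator2 in the frame of pan between -0.11 and 0.11 m and y of insulator2 in the frame of pan between -0.11 and 0.11 m and z of insulator2 in the frame of pan between 0.005 and 0.085 m and x of insulator3 in the frame of pan between -0.11 and 0.11 m and y of insulator3 in the frame of pan between -0.11 and 0.11 m and z of insulator3 in the frame of pan between 0.005 and 0.085 m and x of insulator4 in the frame of pan between -0.11 and 0.11 m and y of insulator4 in the frame of pan between -0.11 and 0.11 m and z of insulator4 in the frame of pan between 0.005 and 0.085 m), for 0.2 s.
4. then, the tray standing upright on the bench, the yellow key is pressed well down (over 5.5 mm) (value of joint key_yellow above 0.0055 m and height (world z) of tray below 0.008 m and angle between tray's own z axis and vertical below 0.08 rad), for 0.05 s.
At the end, for the whole second after the job is handed in: All four insulators lie at rest in the scale's pan (centres inside its walls and less than 85 mm above its floor), the tray stands at rest on the bench (underside less than 8 mm above it, tilt under 0.08 rad), and all keys are up (under 2 mm) (all of step 3 and height (world z) of tray below 0.008 m and angle between tray's own z axis and vertical below 0.08 rad and linear speed of tray below 0.02 m/s and linear speed of each of insulator1, insulator2, insulator3, insulator4 below 0.03 m/s and value of joint each of key_green, key_blue, key_yellow, key_red below 0.002 m); the robot touches nothing.
It fails at once if the red key is pressed, or two keys are down at once (over 3 mm) (value of joint key_red above 0.003 m or value of joint each of key_green, key_blue above 0.003 m or value of joint each of key_green, key_yellow above 0.003 m or value of joint each of key_green, key_red above 0.003 m or value of joint each of key_blue, key_yellow above 0.003 m or value of joint each of key_blue, key_red above 0.003 m or value of joint each of key_yellow, key_red above 0.003 m).
It fails at once if the blue key is pressed with an insulator in the pan, or the yellow key before all four are in it (over 3 mm) ((value of joint key_blue above 0.003 m and ((x of insulator1 in the frame of pan between -0.11 and 0.11 m and y of insulator1 in the frame of pan between -0.11 and 0.11 m and z of insulator1 in the frame of pan between 0.005 and 0.085 m) or (x of insulator2 in the frame of pan between -0.11 and 0.11 m and y of insulator2 in the frame of pan between -0.11 and 0.11 m and z of insulator2 in the frame of pan between 0.005 and 0.085 m) or (x of insulator3 in the frame of pan between -0.11 and 0.11 m and y of insulator3 in the frame of pan between -0.11 and 0.11 m and z of insulator3 in the frame of pan between 0.005 and 0.085 m) or (x of insulator4 in the frame of pan between -0.11 and 0.11 m and y of insulator4 in the frame of pan between -0.11 and 0.11 m and z of insulator4 in the frame of pan between 0.005 and 0.085 m))) or (value of joint key_yellow above 0.003 m and not ((x of insulator1 in the frame of pan between -0.11 and 0.11 m and y of insulator1 in the frame of pan between -0.11 and 0.11 m and z of insulator1 in the frame of pan between 0.005 and 0.085 m) and (x of insulator2 in the frame of pan between -0.11 and 0.11 m and y of insulator2 in the frame of pan between -0.11 and 0.11 m and z of insulator2 in the frame of pan between 0.005 and 0.085 m) and (x of insulator3 in the frame of pan between -0.11 and 0.11 m and y of insulator3 in the frame of pan between -0.11 and 0.11 m and z of insulator3 in the frame of pan between 0.005 and 0.085 m) and (x of insulator4 in the frame of pan between -0.11 and 0.11 m and y of insulator4 in the frame of pan between -0.11 and 0.11 m and z of insulator4 in the frame of pan between 0.005 and 0.085 m)))).
It fails at once if an insulator is touched by the fingers (over 1 N) (contact force between the fingers and insulator1 above 1 N or contact force between the fingers and insulator2 above 1 N or contact force between the fingers and insulator3 above 1 N or contact force between the fingers and insulator4 above 1 N).
It fails at once if an insulator falls from a height (faster than 1.9 m/s, some 0.18 m) (linear speed of any of insulator1, insulator2, insulator3, insulator4 above 1.9 m/s).
It fails at once if a bystander is moved by more than 30 mm (distance of any of tin, pliers, mallet, mug from where it was at the start of the episode above 0.03 m).
It also fails if it takes over 72 s, if anything falls off the work surface, if the arm or the gripper's body presses on something with over 40 N, if the wrist force passes 120 N, or if a joint passes its speed limit or range.

## Working session

There is one attempt and no reset: what is moved stays moved. The work goes in short steps, Python scripts to look and compute and a tool call to move; the robot and the scene stay as the last step left them, time stands still between calls to the robot, and variables do not carry over. Pictures are saved under pics/ and viewed, at most 10 in all, crops included, and the job is handed in when it is done.

Besides the shell and the picture viewer there is one more tool, called as name(argument=value, ...) on one line, values as JSON. jog_arm: Moves the arm, as the interface text tells. Its arguments: {"type":"object","properties":{"plan":{"type":"array"},"squeeze":{"type":"number"}},"required":["plan"]}

```bash
mkdir -p pics; cat > h.py <<'E'
import numpy as np, cv2
from scipy.spatial.transform import Rotation as R
from workcell import status, snapshot, calibration, sign_off, find_in
def ray(cam,px,st=None):
    c=calibration(cam); K=np.array(c['mtx'])
    d=np.linalg.inv(K)@np.array([px[0],px[1],1.]); d=np.array([d[0],-d[1],-d[2]])
    if cam=='wrist':
        T=np.array(c['tool_from_camera']); Rt=R.from_rotvec(st['ee_rot']).as_matrix()
        return Rt@T[:3,3]+np.array(st['eef_pos']), Rt@T[:3,:3]@d
    r=np.array(c['rotation']); r=r if r.shape==(3,3) else R.from_rotvec(r).as_matrix()
    return np.array(c['xyz']), r@d
def at(cam,px,z,st=None):
    o,d=ray(cam,px,st); return o+d*(z-o[2])/d[2]
def proj(cam,p,st=None):
    c=calibration(cam); K=np.array(c['mtx']); r=np.array(c['rotation']); r=r if r.shape==(3,3) else R.from_rotvec(r).as_matrix()
    q=r.T@(np.array(p)-np.array(c['xyz'])); q=K@np.array([q[0],-q[1],-q[2]]); return q[:2]/q[2]
def save(cam,name):
    im=snapshot(cam); cv2.imwrite('pics/'+name+'.png',im[:,:,::-1]); return im
E
python3 - <<'E'
from h import *
np.set_printoptions(precision=3,suppress=True)
s=status.sense(); print(s); print(calibration('top')); print(calibration('wrist'))
a=save('top','top0'); b=save('scene','scene0')
for n in ['tray','tray_handle','tray_lip','scale','keypad','key_green_top','key_blue_top','key_yellow_top','key_red_top','insulator1']:
    for d in find_in(n,'top')[:5]: print(n,np.round(d['extent']),round(d['conf'],2))
E
```

```text
{'t': 0.0, 'joints': array([-1.342,  0.088,  1.372, -0.   ,  1.684, -0.103]), 'qd': array([-0.   ,  0.   , -0.002,  0.001, -0.001, -0.   ]), 'effort': array([ -0.   , -34.018, -30.243,   0.072,   0.033,  -0.   ]), 'eef_pos': array([ 0.179, -0.519,  0.166]), 'ee_rot': array([-3.096, -0.518,  0.   ]), 'ft_force': array([0.037, 0.681, 0.308]), 'wrist_torque': array([-0.012, -0.026,  0.031]), 'grasp_force': 0.0, 'grip_width': 0.997188511533006}
{'mtx': array([[453.475,   0.   , 325.057],
       [  0.   , 453.475, 202.895],
       [  0.   ,   0.   ,   1.   ]]), 'xyz': array([0.45 , 0.066, 1.331]), 'rotation': array([ 0.009, -0.052, -1.561])}
{'mtx': array([[285.38 ,   0.   , 313.964],
       [  0.   , 285.38 , 193.181],
       [  0.   ,   0.   ,   1.   ]]), 'tool_from_camera': array([[-0.   ,  0.965,  0.263,  0.077],
       [ 1.   ,  0.   ,  0.001,  0.   ],
       [ 0.   ,  0.263, -0.965, -0.218],
       [ 0.   ,  0.   ,  0.   ,  1.   ]])}
tray [186. 195. 251. 239.] 0.92
tray [138. 261. 192. 292.] 0.84
tray_handle [139. 265. 193. 295.] 0.94
tray_handle [188. 192. 256. 239.] 0.91
tray_lip [138. 265. 190. 296.] 0.86
tray_lip [190. 197. 253. 238.] 0.65
tray_lip [331. 135. 364. 168.] 0.54
scale [313. 202. 326. 214.] 0.61
scale [424. 176. 519. 268.] 0.56
keypad [288. 179. 367. 223.] 0.75
key_green_top [332. 202. 343. 213.] 0.44
key_green_top [226. 219. 246. 233.] 0.34
key_blue_top [332. 136. 364. 169.] 0.7
key_blue_top [295. 208. 307. 219.] 0.68
key_blue_top [291. 102. 312. 164.] 0.62
key_blue_top [419. 180. 519. 270.] 0.28
key_yellow_top [290. 180. 368. 225.] 0.55
key_yellow_top [204. 219. 227. 240.] 0.29
key_red_top [350. 201. 362. 212.] 0.55
insulator1 [203. 219. 228. 239.] 0.88
insulator1 [225. 156. 242. 175.] 0.8
insulator1 [199. 204. 224. 215.] 0.71
insulator1 [216. 256. 242. 277.] 0.69
insulator1 [226. 219. 245. 237.] 0.63
```

View pics/top0.png

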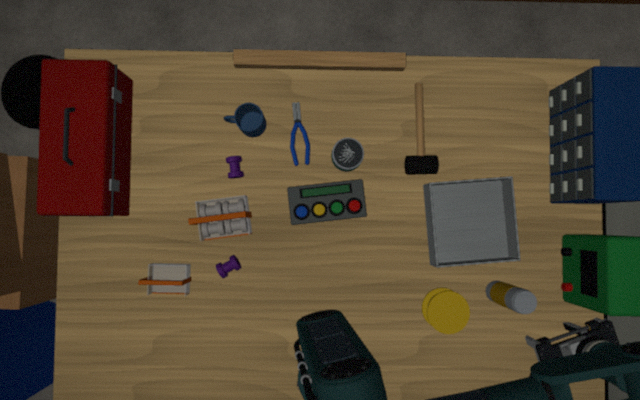

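View pics/scene0.png

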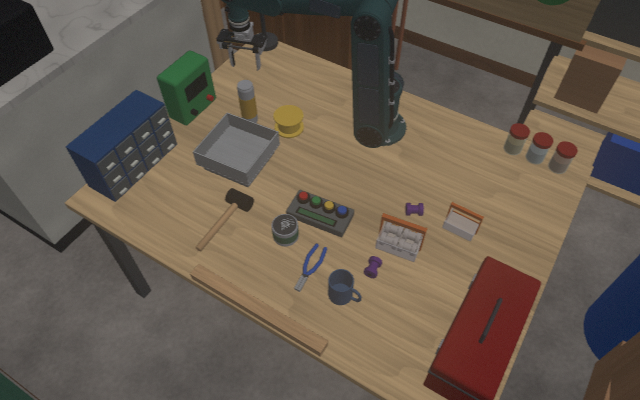

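The top view shows the pan at (470,222) and the keys blue (302,212), yellow (319,210), green (337,207) and red (354,205). The full-size tray is at (222,217) with its orange bar from (190,221) to (252,213). The small empty look-alike tray at (168,280) is not the one I need.

The scene view agrees with this. The jog can't tilt the tool, so I plan to tip the tray by levering its floor on the pan rim.

```bash
python3 - <<'E'
from h import *
np.set_printoptions(precision=4,suppress=True)
im=cv2.imread('pics/top0.png'); hsv=cv2.cvtColor(im,cv2.COLOR_BGR2HSV)
s=status.sense()
def blob(lo,hi,box,z,n):
    m=cv2.inRange(hsv,lo,hi); k=np.zeros_like(m); x0,y0,x1,y1=box; k[y0:y1,x0:x1]=m[y0:y1,x0:x1]
    pts=cv2.findNonZero(k); r=cv2.minAreaRect(pts); c=pts.reshape(-1,2).mean(0)
    print(n,len(pts),c,at('top',c,z)); return r
kb=(288,195,370,222)
blob((100,90,50),(130,255,255),(294,204,310,220),.059,'blue')
blob((20,90,50),(35,255,255),(310,200,328,218),.059,'yellow')
blob((45,90,50),(85,255,255),(329,200,345,216),.059,'green')
blob((0,90,50),(8,255,255),(346,198,364,214),.059,'red'); 
r=blob((5,120,60),(22,255,255),(180,203,262,228),.125,'bar'); b=cv2.boxPoints(r); print(r)
for p in b: print('barcorner',p,at('top',p,.125))
# pan outer corners by eye at rim
for p in [(424,184),(514,178),(519,260),(431,267)]: print('pan',at('top',p,.115))
cv2.imwrite('pics/crop.png',cv2.resize(np.hstack([im[165:275,180:300],im[165:275,410:530]]),None,fx=3.3,fy=3.3,interpolation=2))
E
```

```text
blue 109 [301.1835 211.2569] [0.4755 0.0976 0.059 ]
yellow 115 [318.687 209.287] [0.4815 0.0486 0.059 ]
green 101 [336.3366 207.1287] [ 0.488  -0.0009  0.059 ]
red 88 [353.8068 205.1364] [ 0.4941 -0.05    0.059 ]
bar 420 [217.9643 217.4167] [0.456  0.3154 0.125 ]
((221.0309600830078, 215.180419921875), (21.159969329833984, 80.68940734863281), 87.39744567871094)
barcorner [180.2475 206.4433] [0.484  0.4147 0.125 ]
barcorner [260.8536 202.7794] [0.4957 0.203  0.125 ]
barcorner [261.8145 223.9175] [0.4398 0.1997 0.125 ]
barcorner [181.2083 227.5815] [0.4284 0.4111 0.125 ]
pan [ 0.5512 -0.2348  0.115 ]
pan [ 0.5702 -0.4813  0.115 ]
pan [ 0.348  -0.4933  0.115 ]
pan [ 0.3278 -0.2538  0.115 ]
```

View pics/crop.png

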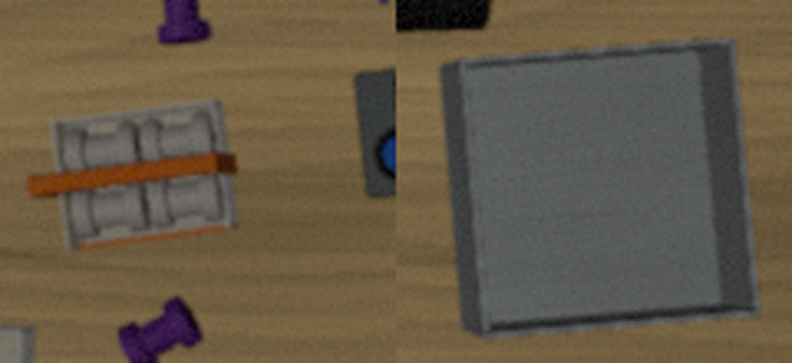

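The crop shows the bar from (189,221) to (251,214) in top-view pixels. The lip is on the near side, and the pan rim corners are near (431,184), (512,177), (520,259) and (438,266).

```bash
python3 - <<'E'
from h import *
np.set_printoptions(precision=4,suppress=True)
P=np.array([at('top',p,.115) for p in [(431.2,183.8),(512.1,177.1),(519.7,259.5),(437.9,266.5)]])[:,:2]
print(P, [np.linalg.norm(P[i]-P[(i+1)%4]) for i in range(4)], P.mean(0))
d=P[0]+P[1]-P[2]-P[3]; print('pan yaw',np.degrees(np.arctan2(d[1],d[0])))
a=at('top',(189.1,221.4),.12);b=at('top',(251.2,214.1),.12); v=a-b
print('bar',a,b,(a+b)/2,np.linalg.norm(v),'yaw',np.degrees(np.arctan2(-v[0],v[1])))
s=status.sense(); M=R.from_rotvec(s['ee_rot']).as_matrix(); print(M)
d=M.T@(np.array([.488,-.001,.10])-s['eef_pos']); print('to green above (share of 300mm)',d/.3)
E
```

```text
[[ 0.5519 -0.2544]
 [ 0.5726 -0.4761]
 [ 0.3494 -0.4952]
 [ 0.3293 -0.2725]] [np.float64(0.22264327391355854), np.float64(0.2240276666904354), np.float64(0.22368431346934936), np.float64(0.22338022353495574)] [ 0.4508 -0.3746]
pan yaw 4.762145851070067
bar [0.4448 0.3921 0.12  ] [0.4656 0.2287 0.12  ] [0.4552 0.3104 0.12  ] 0.1647004333074384 yaw 7.247360910061834
[[ 0.9455  0.3257  0.    ]
 [ 0.3257 -0.9455 -0.0001]
 [-0.      0.0001 -1.    ]]
to green above (share of 300mm) [ 1.5369 -1.3004  0.2253]
```

jog_arm(plan=[{"x":0,"y":0,"z":-0.12,"twist":0,"claw":-1},{"x":0,"y":0,"z":-0.25,"twist":0,"claw":-1},{"x":0,"y":0,"z":-0.38,"twist":0,"claw":-1},{"x":0,"y":0,"z":-0.5,"twist":0,"claw":-1},{"x":0.1,"y":-0.08,"z":-0.5,"twist":0,"claw":-1}], squeeze=20)

```text
t: 1.02
eef_pos: [0.1982, -0.4939, 0.325]
ee_rot: [3.085, 0.507, -0.001]
ft_force: [0.8, 0.0, -0.2]
grip_width: 0.686
grasp_force: 0.0
```

jog_arm(plan=[{"x":0.1,"y":-0.08,"z":0,"twist":0,"claw":-1},{"x":0.2,"y":-0.17,"z":0,"twist":0,"claw":-1},{"x":0.3,"y":-0.25,"z":0,"twist":0,"claw":-1},{"x":0.4,"y":-0.34,"z":0,"twist":0,"claw":-1},{"x":0.5,"y":-0.42,"z":0,"twist":0,"claw":-1}])

```text
t: 1.43
eef_pos: [0.3009, -0.3177, 0.318]
ee_rot: [3.098, 0.518, 0.001]
ft_force: [0.1, -1.3, 0.7]
grip_width: 0.329
grasp_force: 0.0
```

jog_arm(plan=[{"x":0.1,"y":-0.08,"z":0,"twist":0,"claw":-1},{"x":0.2,"y":-0.17,"z":0,"twist":0,"claw":-1},{"x":0.3,"y":-0.25,"z":0,"twist":0,"claw":-1},{"x":0.4,"y":-0.34,"z":0,"twist":0,"claw":-1},{"x":0.5,"y":-0.42,"z":0,"twist":0,"claw":-1}])

```text
t: 1.85
eef_pos: [0.4017, -0.1495, 0.3181]
ee_rot: [3.098, 0.519, 0.002]
ft_force: [1.3, -0.5, 0.2]
grip_width: 0.008
grasp_force: 0.0
```

```bash
cat >> h.py <<'E'
def go(p,yaw=None):
    s=status.sense(); M=R.from_rotvec(s['ee_rot']).as_matrix(); y=np.degrees(np.arctan2(M[1,1],M[0,1]))
    print('pos',s['eef_pos'],'yyaw',round(y,2),'shift',np.round(M.T@(np.array(p)-s['eef_pos'])/.3,3),'twist',None if yaw is None else round(-((yaw-y+180)%360-180)/180,4), 'F',np.round(s['ft_force'],1),'grip',round(s['grip_width'],3))
E
python3 -c "
from h import *
go([.488,-.001,.16],7)"
```

```text
pos [ 0.40167499 -0.1495284   0.31806756] yyaw -70.99 shift [ 0.433 -0.375  0.527] twist -0.4333 F [ 1.3 -0.5  0.2] grip 0.008
```

jog_arm(plan=[{"x":0.07,"y":-0.06,"z":0.06,"twist":-0.04,"claw":-1},{"x":0.14,"y":-0.12,"z":0.12,"twist":-0.08,"claw":-1},{"x":0.21,"y":-0.18,"z":0.18,"twist":-0.12,"claw":-1},{"x":0.28,"y":-0.24,"z":0.24,"twist":-0.16,"claw":-1},{"x":0.35,"y":-0.3,"z":0.3,"twist":-0.2,"claw":-1}])

```text
t: 2.27
eef_pos: [0.4717, -0.0309, 0.227]
ee_rot: [2.783, 1.455, 0.001]
ft_force: [0.4, -0.5, -0.0]
grip_width: 0.008
grasp_force: 0.0
```

jog_arm(plan=[{"twist":-0.04,"claw":-1},{"twist":-0.08,"claw":-1},{"twist":-0.12,"claw":-1},{"twist":-0.16,"claw":-1},{"twist":-0.2,"claw":-1}])

```text
schema error: expected keys x, y, z, twist, claw
```

jog_arm(plan=[{"twist":-0.033,"claw":-1},{"twist":-0.033,"claw":-1}])

```text
schema error: expected keys x, y, z, twist, claw
```

```bash
python3 - <<'E'
from h import *
go([.488,-.001,.10],7)
s=status.sense(); save('wrist','w1')
for n in ['key_green_top','key_blue_top','key_yellow_top','key_red_top']:
    for d in find_in(n,'wrist')[:2]: e=d['extent']; c=((e[0]+e[2])/2,(e[1]+e[3])/2); print(n,np.round(e),round(d['conf'],2),at('wrist',c,.059,s))
E
```

```text
pos [ 0.47171449 -0.03085139  0.22701361] yyaw -34.8 shift [ 0.113 -0.013  0.423] twist -0.2322 F [ 0.4 -0.5 -0. ] grip 0.008
key_green_top [300. 135. 324. 158.] 0.73 [ 4.90622741e-01 -8.49802115e-05  5.90000000e-02]
key_blue_top [251.  79. 271. 104.] 0.62 [0.47696892 0.09400924 0.059     ]
key_yellow_top [277. 108. 299. 132.] 0.83 [0.48420279 0.04639941 0.059     ]
key_red_top [322. 168. 348. 186.] 0.76 [ 0.49301238 -0.05157098  0.059     ]
```

View pics/w1.png

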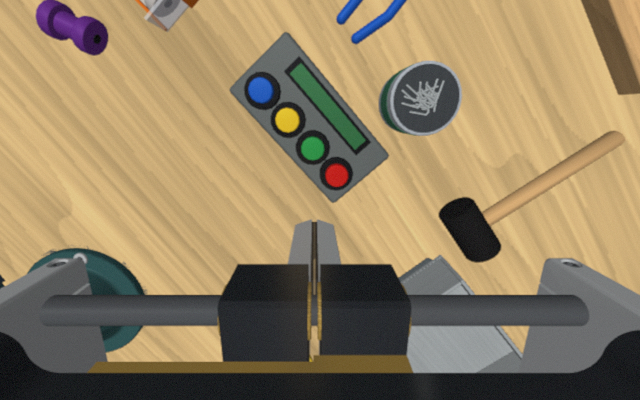

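The wrist view shows the four keys clearly: blue (261,90), yellow (288,120), green (312,147) and red (335,176). They match the top view to within 3 mm.

jog_arm(plan=[{"x":0.03,"y":0,"z":0.1,"twist":-0.04,"claw":-1},{"x":0.06,"y":0,"z":0.2,"twist":-0.08,"claw":-1},{"x":0.1,"y":-0.01,"z":0.3,"twist":-0.12,"claw":-1},{"x":0.115,"y":-0.015,"z":0.38,"twist":-0.16,"claw":-1},{"x":0.115,"y":-0.015,"z":0.42,"twist":-0.2,"claw":-1}])

```text
t: 2.93
eef_pos: [0.4862, -0.0021, 0.0995]
ee_rot: [-2.204, -2.236, 0.003]
ft_force: [-0.2, -0.2, -0.3]
grip_width: 0.006
grasp_force: 0.0
```

jog_arm(plan=[{"x":0,"y":0,"z":0,"twist":-0.032,"claw":-1},{"x":0,"y":0,"z":0,"twist":-0.032,"claw":-1}])

```text
t: 3.1
eef_pos: [0.4873, -0.0029, 0.1019]
ee_rot: [2.096, 2.34, -0.0]
ft_force: [-0.2, -0.7, 0.5]
grip_width: 0.005
grasp_force: 0.0
```

```bash
python3 -c "
from h import *
go([.489,-.001,.05],7)"
```

```text
pos [ 0.48729376 -0.00290367  0.10192233] yyaw 6.3 shift [0.006 0.006 0.173] twist -0.0039 F [-0.2 -0.7  0.5] grip 0.005
```

jog_arm(plan=[{"x":0.006,"y":0.006,"z":0.08,"twist":0,"claw":-1},{"x":0.006,"y":0.006,"z":0.13,"twist":0,"claw":-1},{"x":0.006,"y":0.006,"z":0.16,"twist":0,"claw":-1},{"x":0.006,"y":0.006,"z":0.175,"twist":0,"claw":-1},{"x":0.006,"y":0.006,"z":0.175,"twist":0,"claw":-1}])

```text
t: 3.52
eef_pos: [0.489, -0.0002, 0.0492]
ee_rot: [2.097, 2.339, -0.0]
ft_force: [0.1, -0.0, -0.1]
grip_width: 0.005
grasp_force: 0.0
```

jog_arm(plan=[{"x":0,"y":0,"z":0,"twist":0,"claw":-1},{"x":0,"y":0,"z":0,"twist":0,"claw":-1}])

```text
t: 3.68
eef_pos: [0.4901, 0.0002, 0.0505]
ee_rot: [2.094, 2.339, 0.002]
ft_force: [0.4, -1.3, 0.3]
grip_width: 0.006
grasp_force: 0.0
```

```bash
python3 -c "
from h import *
go([.489,-.001,.05],7); save('wrist','w2')
s=status.sense();print(s['ft_force'],s['wrist_torque'])"
```

```text
pos [4.90070490e-01 1.55001080e-04 5.05391163e-02] yyaw 6.34 shift [-0.003 -0.004  0.002] twist -0.0037 F [ 0.4 -1.3  0.3] grip 0.006
[-0.35445645  0.41711004 -0.56793808] [ 0.01789356 -0.0867402  -0.02382701]
```

View pics/w2.png

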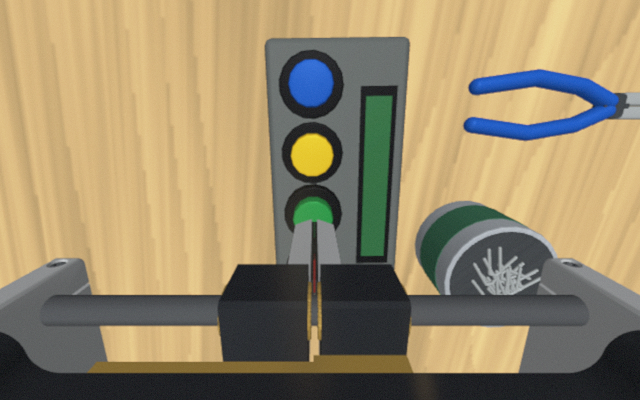

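The fingertips are over the green cap at (313,222), but there is no force yet, so I'll go lower in small steps.

jog_arm(plan=[{"x":0,"y":-0.003,"z":0.01,"twist":0,"claw":-1},{"x":0,"y":-0.003,"z":0.01,"twist":0,"claw":-1}])

```text
t: 3.9
eef_pos: [0.4881, 0.0004, 0.0462]
ee_rot: [2.094, 2.341, 0.0]
ft_force: [0.4, 0.4, 0.0]
grip_width: 0.004
grasp_force: 0.0
```

jog_arm(plan=[{"x":0,"y":0,"z":0.01,"twist":0,"claw":-1},{"x":0,"y":0,"z":0.01,"twist":0,"claw":-1}])

```text
t: 4.07
eef_pos: [0.4877, 0.0005, 0.0425]
ee_rot: [-2.094, -2.341, 0.001]
ft_force: [0.1, -0.4, -0.6]
grip_width: 0.006
grasp_force: 0.0
```

jog_arm(plan=[{"x":0,"y":0,"z":0.01,"twist":0,"claw":-1},{"x":0,"y":0,"z":0.01,"twist":0,"claw":-1}])

```text
t: 4.23
eef_pos: [0.4877, 0.0005, 0.0394]
ee_rot: [-2.094, -2.341, 0.001]
ft_force: [-0.5, 0.5, -0.2]
grip_width: 0.005
grasp_force: 0.0
```

```bash
python3 - <<'E'
from h import *
np.set_printoptions(precision=4,suppress=True)
s=status.sense(); im=save('wrist','w3'); print(s['eef_pos'],s['ft_force'])
old=cv2.imread('pics/w2.png')[:,:,::-1]
h=cv2.cvtColor(im,cv2.COLOR_RGB2HSV)
for n,lo,hi in [('blue',(100,90,50),(125,255,255)),('yel',(20,120,100),(35,255,255)),('green',(45,90,50),(85,255,255))]:
    m=cv2.inRange(h,lo,hi); m[:,345:]=0; m[:,:275]=0; m[270:]=0; ys,xs=np.nonzero(m); print(n,xs.min(),xs.max(),ys.min(),ys.max(),len(xs))
    if len(xs)>50: print(at('wrist',((xs.min()+xs.max())/2,(ys.min()+ys.max())/2),.059,s))
cv2.imwrite('pics/cmp.png',np.hstack([cv2.resize(a[30:280,240:420,::-1],None,fx=2.2,fy=2.2) for a in (old,im)]))
E
```

```text
[0.4877 0.0005 0.0394] [-0.5015  0.4715 -0.1607]
blue 290 339 56 108 2041
[0.4775 0.0971 0.059 ]
yel 293 337 135 180 1626
[0.4834 0.0482 0.059 ]
green 295 337 201 230 717
[0.4889 0.0059 0.059 ]
```

View pics/cmp.png

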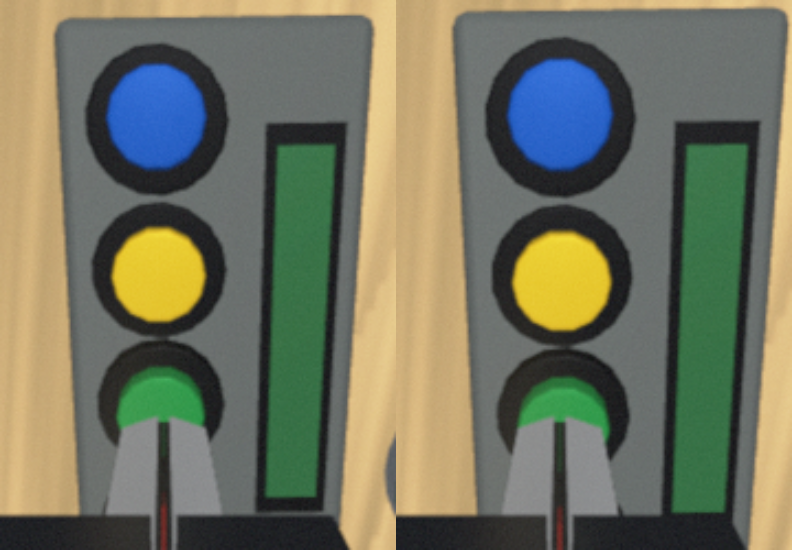

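The left frame is the earlier view and the right is the current one. The fingers end at about row 220 in both, and the cap is not pushed, so the tips still seem to be above it. I'll keep going down in 3 mm steps and watch the force.

jog_arm(plan=[{"x":0,"y":0,"z":0.01,"twist":0,"claw":-1},{"x":0,"y":0,"z":0.01,"twist":0,"claw":-1}])

```text
t: 4.45
eef_pos: [0.4878, 0.0004, 0.0365]
ee_rot: [-2.094, -2.341, 0.001]
ft_force: [0.3, -0.9, 0.5]
grip_width: 0.007
grasp_force: 0.0
```

jog_arm(plan=[{"x":0,"y":0,"z":0.01,"twist":0,"claw":-1},{"x":0,"y":0,"z":0.01,"twist":0,"claw":-1}])

```text
t: 4.62
eef_pos: [0.4878, 0.0004, 0.0335]
ee_rot: [-2.094, -2.341, 0.001]
ft_force: [-0.6, 1.2, -0.1]
grip_width: 0.008
grasp_force: 0.0
```

jog_arm(plan=[{"x":0,"y":0,"z":0.01,"twist":0,"claw":-1},{"x":0,"y":0,"z":0.01,"twist":0,"claw":-1}])

```text
t: 4.78
eef_pos: [0.4877, 0.0004, 0.0305]
ee_rot: [-2.094, -2.341, 0.001]
ft_force: [-0.3, 0.9, -0.6]
grip_width: 0.001
grasp_force: 0.0
```

jog_arm(plan=[{"x":0,"y":0,"z":0.01,"twist":0,"claw":-1},{"x":0,"y":0,"z":0.01,"twist":0,"claw":-1}])

```text
t: 4.95
eef_pos: [0.4877, 0.0004, 0.0275]
ee_rot: [-2.094, -2.341, 0.001]
ft_force: [-0.3, -0.0, 0.5]
grip_width: 0.007
grasp_force: 0.0
```

```bash
python3 - <<'E'
from h import *
np.set_printoptions(precision=4,suppress=True)
s=status.sense(); im=save('wrist','w4'); print(s['eef_pos'],s['ft_force'])
h=cv2.cvtColor(im,cv2.COLOR_RGB2HSV)
for n,lo,hi in [('blue',(100,90,50),(125,255,255)),('yel',(20,120,100),(35,255,255)),('green',(45,90,50),(85,255,255))]:
    m=cv2.inRange(h,lo,hi); m[:,345:]=0; m[:,:275]=0; m[270:]=0; ys,xs=np.nonzero(m); print(n,xs.min(),xs.max(),ys.min(),ys.max(),len(xs))
    # height from cap diameter 32 mm
E
```

```text
[0.4877 0.0004 0.0275] [-0.2988 -0.0448  0.4924]
blue 288 340 52 107 2310
yel 291 338 136 183 1821
green 295 338 206 244 573
```

```bash
python3 - <<'E'
import cv2
a=cv2.imread('pics/w4.png'); cv2.imwrite('pics/w4c.png',cv2.resize(a[120:290,220:420],None,fx=3.5,fy=3.5,interpolation=2))
E
```

```text
(no output)
```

View pics/w4c.png

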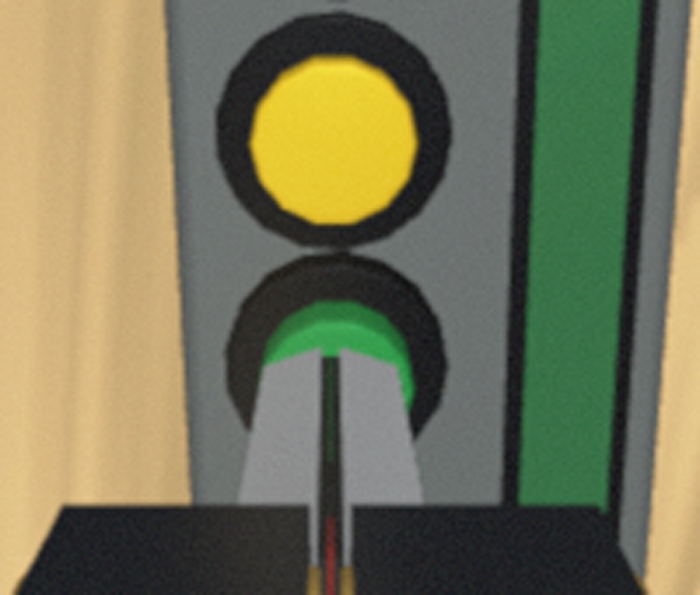

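The fingertips are still just above the green cap, ending at row 220, so I'll continue down.

jog_arm(plan=[{"x":0,"y":0,"z":0.01,"twist":0,"claw":-1},{"x":0,"y":0,"z":0.01,"twist":0,"claw":-1}])

```text
t: 5.17
eef_pos: [0.4878, 0.0004, 0.0246]
ee_rot: [-2.094, -2.341, 0.001]
ft_force: [-0.7, -0.3, 0.3]
grip_width: 0.0
grasp_force: 0.0
```

jog_arm(plan=[{"x":0,"y":0,"z":0.01,"twist":0,"claw":-1},{"x":0,"y":0,"z":0.01,"twist":0,"claw":-1}])

```text
t: 5.33
eef_pos: [0.4877, 0.0004, 0.0215]
ee_rot: [-2.094, -2.341, 0.001]
ft_force: [-0.1, 0.3, -0.7]
grip_width: 0.003
grasp_force: 0.0
```

jog_arm(plan=[{"x":0,"y":0,"z":0.01,"twist":0,"claw":-1},{"x":0,"y":0,"z":0.01,"twist":0,"claw":-1}])

```text
t: 5.5
eef_pos: [0.4882, 0.0004, 0.019]
ee_rot: [2.094, 2.342, 0.0]
ft_force: [-0.2, -0.6, 2.4]
grip_width: 0.005
grasp_force: 1.2
```

jog_arm(plan=[{"x":0,"y":0,"z":0.01,"twist":0,"claw":-1},{"x":0,"y":0,"z":0.01,"twist":0,"claw":-1}])

```text
t: 5.67
eef_pos: [0.4883, 0.0003, 0.0161]
ee_rot: [2.094, 2.341, 0.0]
ft_force: [-1.2, 1.0, 4.7]
grip_width: 0.006
grasp_force: 1.8
```

```bash
python3 - <<'E'
from h import *
np.set_printoptions(precision=4,suppress=True)
s=status.sense(); im=save('wrist','w5'); print(s['eef_pos'],s['ft_force'],s['effort'],s['joints'])
h=cv2.cvtColor(im,cv2.COLOR_RGB2HSV)
for n,lo,hi in [('blue',(100,90,50),(125,255,255)),('yel',(20,120,100),(35,255,255)),('green',(45,90,50),(85,255,255))]:
    m=cv2.inRange(h,lo,hi); m[:,345:]=0; m[:,:275]=0; m[250:]=0; ys,xs=np.nonzero(m); print(n,xs.min(),xs.max(),ys.min(),ys.max(),len(xs))
E
```

```text
[0.4883 0.0003 0.0161] [-1.1678  0.9593  4.6696] [ -0.0448 -27.8111 -26.7545   0.0535  -0.2082  -0.    ] [-0.1154  0.0322  1.7359 -0.0001  1.3729 -0.2269]
blue 285 341 47 106 2618
yel 289 339 137 187 2056
green 292 338 211 249 385
```

Contact at last: about 2.4 N at z 0.019 and 4.7 N at z 0.016. The real tips sit about 38 mm higher than the stated TCP, so I'll push another 2 to 3 mm.

jog_arm(plan=[{"x":0,"y":0,"z":0.006,"twist":0,"claw":-1},{"x":0,"y":0,"z":0.006,"twist":0,"claw":-1},{"x":0,"y":0,"z":0.006,"twist":0,"claw":-1}])

```text
t: 5.97
eef_pos: [0.4884, 0.0004, 0.0146]
ee_rot: [2.094, 2.341, 0.001]
ft_force: [-1.3, 0.7, 3.5]
grip_width: 0.005
grasp_force: 2.1
```

jog_arm(plan=[{"x":0,"y":0,"z":0.006,"twist":0,"claw":-1},{"x":0,"y":0,"z":0.006,"twist":0,"claw":-1}])

```text
t: 6.13
eef_pos: [0.4884, 0.0004, 0.0133]
ee_rot: [2.094, 2.341, 0.001]
ft_force: [-3.0, 1.2, 6.7]
grip_width: -0.001
grasp_force: 3.7
```

jog_arm(plan=[{"x":0,"y":0,"z":0.006,"twist":0,"claw":-1},{"x":0,"y":0,"z":0.006,"twist":0,"claw":-1}])

```text
t: 6.3
eef_pos: [0.4885, 0.0003, 0.0132]
ee_rot: [2.093, 2.341, 0.001]
ft_force: [-5.3, -0.3, 14.3]
grip_width: 0.006
grasp_force: 7.5
```

jog_arm(plan=[{"x":0,"y":0,"z":-0.1,"twist":0,"claw":-1},{"x":0.1,"y":0,"z":-0.1,"twist":0,"claw":-1},{"x":0.22,"y":0,"z":-0.1,"twist":0,"claw":-1},{"x":0.324,"y":-0.003,"z":-0.1,"twist":0,"claw":-1},{"x":0.324,"y":-0.003,"z":-0.1,"twist":0,"claw":-1}])

```text
t: 6.72
eef_pos: [0.4751, 0.1013, 0.0398]
ee_rot: [-2.087, -2.345, -0.002]
ft_force: [-0.0, -0.2, -1.5]
grip_width: 0.003
grasp_force: 0.0
```

```bash
python3 -c "
from h import *
go([.477,.097,.0135],7)"
```

```text
pos [0.47511215 0.10128223 0.03984576] yyaw 6.67 shift [-0.015  0.005  0.088] twist -0.0018 F [-0.  -0.2 -1.5] grip 0.003
```

jog_arm(plan=[{"x":-0.01,"y":0.004,"z":0.03,"twist":0,"claw":-1},{"x":-0.01,"y":0.004,"z":0.06,"twist":0,"claw":-1},{"x":-0.01,"y":0.004,"z":0.08,"twist":0,"claw":-1},{"x":-0.01,"y":0.004,"z":0.09,"twist":0,"claw":-1},{"x":-0.01,"y":0.004,"z":0.09,"twist":0,"claw":-1}])

```text
t: 7.13
eef_pos: [0.478, 0.0931, 0.0137]
ee_rot: [-2.096, -2.339, 0.001]
ft_force: [-2.0, 0.7, 4.9]
grip_width: 0.003
grasp_force: 2.3
```

jog_arm(plan=[{"x":0,"y":0,"z":0.004,"twist":0,"claw":-1},{"x":0,"y":0,"z":0.004,"twist":0,"claw":-1}])

```text
t: 7.3
eef_pos: [0.478, 0.093, 0.0133]
ee_rot: [-2.096, -2.34, 0.0]
ft_force: [-1.7, -0.1, 8.0]
grip_width: 0.005
grasp_force: 4.0
```

jog_arm(plan=[{"x":0,"y":0,"z":-0.12,"twist":0,"claw":-1},{"x":0,"y":0,"z":-0.25,"twist":0,"claw":0.1},{"x":0.1,"y":0,"z":-0.35,"twist":0,"claw":0.1},{"x":0.2,"y":0,"z":-0.45,"twist":0,"claw":0.1},{"x":0.32,"y":0,"z":-0.5,"twist":0,"claw":0.1}])

```text
t: 7.72
eef_pos: [0.4691, 0.1884, 0.1659]
ee_rot: [2.098, 2.334, 0.005]
ft_force: [1.3, 0.4, 0.2]
grip_width: 0.255
grasp_force: 0.0
```

jog_arm(plan=[{"x":0.1,"y":0,"z":-0.05,"twist":0,"claw":0.1},{"x":0.1,"y":0,"z":-0.1,"twist":0,"claw":0.1},{"x":0.1,"y":0,"z":-0.1,"twist":0,"claw":0.1}])

```text
t: 7.97
eef_pos: [0.4653, 0.2201, 0.1949]
ee_rot: [2.091, 2.341, 0.006]
ft_force: [0.0, -0.6, 1.0]
grip_width: 0.466
grasp_force: 0.0
```

```bash
python3 - <<'E'
from h import *
np.set_printoptions(precision=4,suppress=True)
go([.455,.31,.1],7)
s=status.sense(); im=save('wrist','w6')
h=cv2.cvtColor(im,cv2.COLOR_RGB2HSV); m=cv2.inRange(h,(4,150,80),(18,255,255)); m[260:]=0
n,l,st,c=cv2.connectedComponentsWithStats(m)
for i in range(1,n):
    if st[i,4]>80:
        pts=np.argwhere(l==i)[:,::-1].astype(np.int32); r=cv2.minAreaRect(pts); print(st[i],c[i]); 
        for p in cv2.boxPoints(r): print(p,at('wrist',p,.125,s))
E
```

```text
pos [0.4653 0.2201 0.1949] yyaw 6.46 shift [ 0.302 -0.002  0.317] twist -0.003 F [ 0.  -0.6  1. ] grip 0.466
[ 304    0   24  170 2712] [315.9716  81.8721]
[303.9107   0.3173] [0.4375 0.3923 0.125 ]
[322.9722  -0.1448] [0.4541 0.3946 0.125 ]
[327.0662 168.7318] [0.4764 0.2453 0.125 ]
[308.0047 169.1938] [0.4572 0.2427 0.125 ]
[271  46   9 103 301] [274.8804  97.0997]
[270.0043  46.0649] [0.4104 0.3523 0.125 ]
[273.0781  45.8645] [0.4132 0.3528 0.125 ]
[279.736 147.952] [0.4268 0.2609 0.125 ]
[276.6622 148.1525] [0.4237 0.2604 0.125 ]
```

View pics/w6.png

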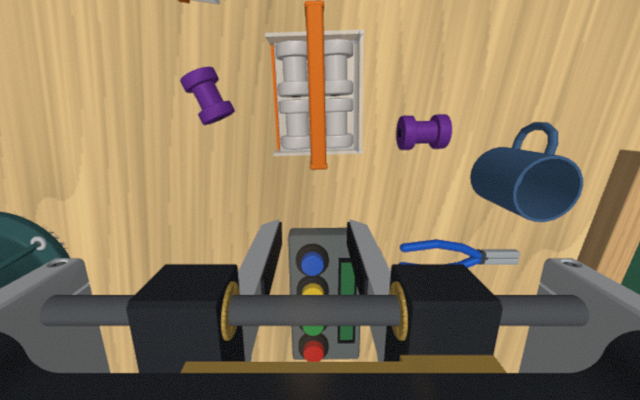

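The wrist view shows the bar from (313,2) to (317,168), the lip along x≈275 on the robot side, and four white insulators in two rows.

```bash
python3 - <<'E'
from h import *
np.set_printoptions(precision=4,suppress=True)
s=status.sense()
a=at('wrist',(271,46),.009,s);b=at('wrist',(278,149),.009,s);print('lip',a,b,(a+b)/2,np.linalg.norm(a-b))
a2=at('wrist',(315,2),.125,s);b2=at('wrist',(318,168),.125,s);print('bar',a2,b2,np.linalg.norm(a2-b2),np.degrees(np.arctan2(-(a2-b2)[0],(a2-b2)[1])))
l=(a+b)/2; y=np.radians(7.5); print('mid from lip',l[:2]+.056*np.array([np.cos(y),np.sin(y)]))
go([.456,.314,.125-.038-.030],7.5)
E
```

```text
lip [0.3928 0.374  0.009 ] [0.4118 0.2443 0.009 ] [0.4023 0.3091 0.009 ] 0.1310804644892542
bar [0.447  0.3904 0.125 ] [0.4665 0.2442 0.125 ] 0.1474399180019918 7.584107297895226
mid from lip [0.4578 0.3164]
pos [0.4648 0.219  0.1931] yyaw 6.37 shift [0.318 0.005 0.454] twist -0.0063 F [ 0.9  0.  -0.4] grip 0.509
```

jog_arm(plan=[{"x":0.12,"y":0.003,"z":0,"twist":-0.006,"claw":0.1},{"x":0.24,"y":0.006,"z":0,"twist":-0.006,"claw":0.1},{"x":0.324,"y":0.008,"z":0.06,"twist":-0.006,"claw":0.1},{"x":0.324,"y":0.008,"z":0.19,"twist":-0.006,"claw":0.1},{"x":0.324,"y":0.008,"z":0.3,"twist":-0.006,"claw":0.1}])

```text
t: 8.43
eef_pos: [0.4554, 0.3156, 0.0995]
ee_rot: [2.072, 2.361, -0.002]
ft_force: [1.2, 0.1, -0.3]
grip_width: 0.553
grasp_force: 0.0
```

```bash
python3 -c "
from h import *
go([.4565,.3165,.058],7.5)"
```

```text
pos [0.45543495 0.31555945 0.09949599] yyaw 7.46 shift [0.003 0.004 0.138] twist -0.0002 F [ 1.2  0.1 -0.3] grip 0.553
```

jog_arm(plan=[{"x":0.003,"y":0.003,"z":0.07,"twist":0,"claw":0.1},{"x":0.003,"y":0.003,"z":0.138,"twist":0,"claw":0.1},{"x":0.003,"y":0.003,"z":0.138,"twist":0,"claw":0.1}])

```text
t: 8.68
eef_pos: [0.4523, 0.3129, 0.0532]
ee_rot: [-2.072, -2.356, 0.021]
ft_force: [-1.1, -0.2, -1.0]
grip_width: 0.548
grasp_force: 0.0
```

jog_arm(plan=[{"x":0,"y":0,"z":0,"twist":0,"claw":-1},{"x":0,"y":0,"z":0,"twist":0,"claw":-1},{"x":0,"y":0,"z":0,"twist":0,"claw":-1},{"x":0,"y":0,"z":0,"twist":0,"claw":-1},{"x":0,"y":0,"z":0,"twist":0,"claw":-1}], squeeze=40)

```text
t: 9.1
eef_pos: [0.4572, 0.3175, 0.0626]
ee_rot: [2.072, 2.36, 0.004]
ft_force: [0.3, -0.3, 0.2]
grip_width: 0.23
grasp_force: 0.0
```

jog_arm(plan=[{"x":0,"y":0,"z":0,"twist":0,"claw":-1},{"x":0,"y":0,"z":0,"twist":0,"claw":-1},{"x":0,"y":0,"z":-0.03,"twist":0,"claw":-1},{"x":0,"y":0,"z":-0.06,"twist":0,"claw":-1},{"x":0,"y":0,"z":-0.06,"twist":0,"claw":-1}])

```text
t: 9.52
eef_pos: [0.4567, 0.3175, 0.0804]
ee_rot: [2.072, 2.361, 0.002]
ft_force: [0.7, -0.3, -5.0]
grip_width: 0.169
grasp_force: 40.0
```

The tray is gripped at 15.9 mm, which is the bar width, and lifted with about a 5 N load. I'll raise it and carry it over to the pan.

jog_arm(plan=[{"x":0,"y":0,"z":-0.06,"twist":0,"claw":-1},{"x":0,"y":0,"z":-0.14,"twist":0,"claw":-1},{"x":-0.03,"y":0,"z":-0.22,"twist":0,"claw":-1},{"x":-0.08,"y":0,"z":-0.3,"twist":0,"claw":-1},{"x":-0.14,"y":0,"z":-0.38,"twist":0,"claw":-1}])

```text
t: 9.93
eef_pos: [0.4609, 0.2756, 0.1932]
ee_rot: [-2.069, -2.363, 0.002]
ft_force: [0.4, -0.4, -5.0]
grip_width: 0.165
grasp_force: 40.0
```

jog_arm(plan=[{"x":-0.08,"y":0,"z":-0.06,"twist":0,"claw":-1},{"x":-0.16,"y":0,"z":-0.12,"twist":0,"claw":-1},{"x":-0.25,"y":0,"z":-0.17,"twist":0,"claw":-1},{"x":-0.34,"y":0,"z":-0.17,"twist":0,"claw":-1},{"x":-0.43,"y":0,"z":-0.17,"twist":0,"claw":-1}])

```text
t: 10.35
eef_pos: [0.4789, 0.1466, 0.2453]
ee_rot: [2.07, 2.361, 0.003]
ft_force: [1.0, 0.6, -5.3]
grip_width: 0.171
grasp_force: 40.0
```

jog_arm(plan=[{"x":-0.09,"y":0,"z":0,"twist":0,"claw":-1},{"x":-0.18,"y":0,"z":0,"twist":0,"claw":-1},{"x":-0.27,"y":0,"z":0,"twist":0,"claw":-1},{"x":-0.36,"y":0,"z":0,"twist":0,"claw":-1},{"x":-0.45,"y":0,"z":0,"twist":0,"claw":-1}])

```text
t: 10.77
eef_pos: [0.4956, 0.0125, 0.2435]
ee_rot: [-2.071, -2.361, 0.001]
ft_force: [1.3, 1.1, -5.8]
grip_width: 0.167
grasp_force: 40.0
```

jog_arm(plan=[{"x":-0.09,"y":0,"z":0,"twist":0,"claw":-1},{"x":-0.18,"y":0,"z":0,"twist":0,"claw":-1},{"x":-0.27,"y":0,"z":0,"twist":0,"claw":-1},{"x":-0.36,"y":0,"z":0,"twist":0,"claw":-1},{"x":-0.45,"y":0,"z":0,"twist":0,"claw":-1}])

```text
t: 11.18
eef_pos: [0.5132, -0.1213, 0.2435]
ee_rot: [-2.071, -2.361, 0.001]
ft_force: [0.2, -0.1, -4.3]
grip_width: 0.164
grasp_force: 40.0
```

jog_arm(plan=[{"x":-0.09,"y":0,"z":0,"twist":0,"claw":-1},{"x":-0.18,"y":0,"z":0,"twist":0,"claw":-1},{"x":-0.27,"y":0,"z":0,"twist":0,"claw":-1},{"x":-0.36,"y":0,"z":0,"twist":0,"claw":-1},{"x":-0.43,"y":0,"z":0,"twist":0,"claw":-1}])

```text
t: 11.6
eef_pos: [0.53, -0.2501, 0.243]
ee_rot: [-2.073, -2.359, 0.002]
ft_force: [-0.5, 1.0, -6.1]
grip_width: 0.165
grasp_force: 40.0
```

```bash
python3 - <<'E'
from h import *
go([.5307,-.3684,.21],4.8)
# pan edges from the start picture: sample rim lines by gradient
g=cv2.GaussianBlur(cv2.imread('pics/top0.png',0),(3,3),0).astype(float)
for c in range(445,510,15): print('col',c,'far rows',[ (r,int(g[r,c])) for r in range(174,190)])
for c in (450,480,505): print('near',c,[(r,int(g[r,c])) for r in range(255,272)])
E
```

```text
pos [ 0.53000662 -0.25012356  0.24296539] yyaw 7.39 shift [-0.391 -0.048  0.11 ] twist 0.0144 F [-0.5  1.  -6.1] grip 0.165
col 445 far rows [(174, 98), (175, 99), (176, 100), (177, 100), (178, 99), (179, 101), (180, 103), (181, 101), (182, 91), (183, 77), (184, 76), (185, 86), (186, 91), (187, 92), (188, 93), (189, 93)]
col 460 far rows [(174, 102), (175, 102), (176, 102), (177, 101), (178, 100), (179, 98), (180, 94), (181, 82), (182, 70), (183, 74), (184, 87), (185, 92), (186, 92), (187, 91), (188, 91), (189, 91)]
col 475 far rows [(174, 102), (175, 104), (176, 104), (177, 100), (178, 94), (179, 85), (180, 72), (181, 65), (182, 75), (183, 87), (184, 90), (185, 89), (186, 89), (187, 89), (188, 89), (189, 89)]
col 490 far rows [(174, 103), (175, 105), (176, 101), (177, 93), (178, 83), (179, 69), (180, 62), (181, 73), (182, 87), (183, 90), (184, 88), (185, 88), (186, 89), (187, 89), (188, 89), (189, 88)]
col 505 far rows [(174, 100), (175, 99), (176, 94), (177, 85), (178, 70), (179, 59), (180, 58), (181, 61), (182, 60), (183, 60), (184, 60), (185, 59), (186, 60), (187, 61), (188, 61), (189, 61)]
near 450 [(255, 94), (256, 94), (257, 94), (258, 93), (259, 93), (260, 92), (261, 80), (262, 59), (263, 48), (264, 59), (265, 76), (266, 86), (267, 91), (268, 96), (269, 97), (270, 98), (271, 102)]
near 480 [(255, 90), (256, 90), (257, 90), (258, 85), (259, 67), (260, 47), (261, 47), (262, 70), (263, 90), (264, 97), (265, 98), (266, 96), (267, 95), (268, 96), (269, 95), (270, 96), (271, 97)]
near 505 [(255, 91), (256, 85), (257, 66), (258, 46), (259, 47), (260, 69), (261, 88), (262, 96), (263, 100), (264, 100), (265, 100), (266, 101), (267, 98), (268, 94), (269, 93), (270, 95), (271, 96)]
```

jog_arm(plan=[{"x":-0.09,"y":-0.01,"z":0,"twist":0.0144,"claw":-1},{"x":-0.18,"y":-0.02,"z":0,"twist":0.0144,"claw":-1},{"x":-0.27,"y":-0.03,"z":0,"twist":0.0144,"claw":-1},{"x":-0.35,"y":-0.04,"z":0,"twist":0.0144,"claw":-1},{"x":-0.391,"y":-0.042,"z":0.05,"twist":0.0144,"claw":-1}])

```text
t: 12.02
eef_pos: [0.5334, -0.3702, 0.2311]
ee_rot: [2.124, 2.306, -0.002]
ft_force: [-0.4, 0.5, -4.6]
grip_width: 0.168
grasp_force: 40.0
```

jog_arm(plan=[{"x":0,"y":0,"z":0.06,"twist":0,"claw":-1},{"x":0,"y":0,"z":0.09,"twist":0,"claw":-1},{"x":0,"y":0,"z":0.09,"twist":0,"claw":-1}])

```text
t: 12.27
eef_pos: [0.5316, -0.3646, 0.1974]
ee_rot: [-2.119, -2.307, 0.0]
ft_force: [0.5, -0.4, -6.4]
grip_width: 0.173
grasp_force: 40.0
```

```bash
python3 - <<'E'
from h import *
go([.532,-.368,.18],4.8)
im=save('top','t2'); s2=save('scene','s2')
a=cv2.resize(im[150:290,400:560,::-1],None,fx=2.5,fy=2.5); b=cv2.resize(s2[80:220,150:310,::-1],None,fx=2.5,fy=2.5)
cv2.imwrite('pics/two.png',np.hstack([a,b]))
E
```

```text
pos [ 0.53155038 -0.36464286  0.19737103] yyaw 4.87 shift [-0.012  0.001  0.058] twist 0.0004 F [ 0.5 -0.4 -6.4] grip 0.173
```

View pics/two.png

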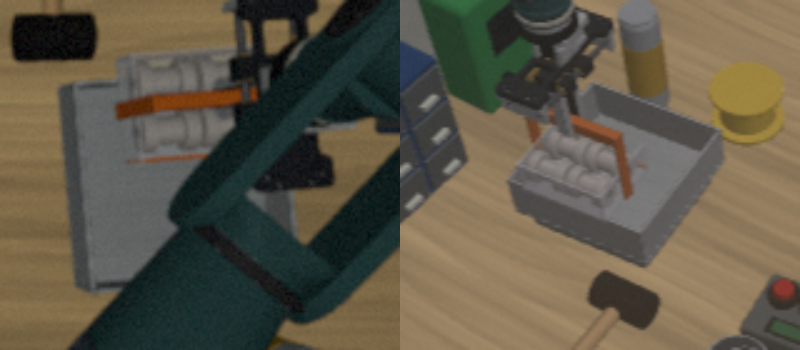

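The tray hangs level and its back part overlaps the pan's far wall, with the mouth over the pan, as planned. I'll lower it onto the rim and ease the grip.

jog_arm(plan=[{"x":-0.01,"y":0,"z":0.04,"twist":0,"claw":-1},{"x":-0.01,"y":0,"z":0.06,"twist":0,"claw":-1},{"x":-0.01,"y":0,"z":0.07,"twist":0,"claw":-1},{"x":-0.01,"y":0,"z":0.07,"twist":0,"claw":-1}], squeeze=40)

```text
t: 12.7
eef_pos: [0.5329, -0.3683, 0.1797]
ee_rot: [-2.123, -2.313, 0.0]
ft_force: [-0.1, 1.2, -5.6]
grip_width: 0.167
grasp_force: 40.0
```

jog_arm(plan=[{"x":0,"y":0,"z":0.004,"twist":0,"claw":-1},{"x":0,"y":0,"z":0.008,"twist":0,"claw":-1},{"x":0,"y":0,"z":0.008,"twist":0,"claw":-1}], squeeze=15)

```text
t: 12.95
eef_pos: [0.5334, -0.369, 0.1789]
ee_rot: [2.125, 2.314, -0.0]
ft_force: [-0.2, -0.2, -5.0]
grip_width: 0.167
grasp_force: 15.0
```

jog_arm(plan=[{"x":0,"y":0,"z":0.008,"twist":0,"claw":-1},{"x":0,"y":0,"z":0.008,"twist":0,"claw":-1}])

```text
t: 13.12
eef_pos: [0.5335, -0.3695, 0.1772]
ee_rot: [2.124, 2.312, -0.001]
ft_force: [-0.5, -0.4, -3.1]
grip_width: 0.172
grasp_force: 15.0
```

jog_arm(plan=[{"x":0,"y":0,"z":0.008,"twist":0,"claw":-1},{"x":0,"y":0,"z":0.008,"twist":0,"claw":-1}])

```text
t: 13.28
eef_pos: [0.5335, -0.3697, 0.1771]
ee_rot: [2.123, 2.31, -0.001]
ft_force: [-2.8, 0.6, 3.8]
grip_width: 0.171
grasp_force: 15.0
```

Contact at z 0.177. I'll follow the tipping arc about the rim.

jog_arm(plan=[{"x":0,"y":-0.013,"z":0.004,"twist":0,"claw":-1},{"x":0,"y":-0.026,"z":0.008,"twist":0,"claw":-1},{"x":0,"y":-0.039,"z":0.013,"twist":0,"claw":-1},{"x":0,"y":-0.052,"z":0.018,"twist":0,"claw":-1},{"x":0,"y":-0.065,"z":0.023,"twist":0,"claw":-1}])

```text
t: 13.7
eef_pos: [0.5148, -0.3713, 0.1691]
ee_rot: [2.121, 2.31, 0.001]
ft_force: [0.0, -0.8, 3.1]
grip_width: 0.191
grasp_force: 15.0
```

```bash
cat > look.py <<'E'
from h import *
import sys
s=status.sense(); print(np.round(s['eef_pos'],4),np.round(s['ft_force'],1),np.round(s['wrist_torque'],2),round(s['grip_width']*94,1))
im=save('scene',sys.argv[1]); h=cv2.cvtColor(im,cv2.COLOR_RGB2HSV)
m=cv2.inRange(h,(4,120,80),(18,255,255)); m[:80]=0;m[230:]=0;m[:,:190]=0;m[:,262:]=0
n,l,st,c=cv2.connectedComponentsWithStats(m)
for i in range(1,n):
    if st[i,4]>15: print(st[i],cv2.minAreaRect(np.argwhere(l==i)[:,::-1].astype(np.int32)))
E
python3 look.py s3; python3 - <<'E'
import cv2,sys
sys.argv=['x','s2']
a=cv2.imread('pics/s2.png');h=cv2.cvtColor(a,cv2.COLOR_BGR2HSV);m=cv2.inRange(h,(4,120,80),(18,255,255)); m[:80]=0;m[230:]=0;m[:,:190]=0;m[:,262:]=0
print(cv2.connectedComponentsWithStats(m)[2])
E
```

```text
[ 0.5148 -0.3713  0.1691] [ 0.  -0.8  3.1] [-0.04 -0.54  0.02] 18.0
[203 129   4  11  31] ((204.5, 134.0), (10.0, 3.0), 90.0)
[221 128  21  36 187] ((236.41546630859375, 142.0323028564453), (39.8031005859375, 15.022844314575195), 59.620872497558594)
[[     0      0    640    400 255782]
 [   209    124      2      3      4]
 [   200    127      6     10     31]
 [   218    126     25     33    182]
 [   211    129      1      1      1]]
```

The opening has grown to 18 mm, so the bar is rotating between the pads (about 7° of tilt). The method works, so I'll continue.

jog_arm(plan=[{"x":0,"y":-0.013,"z":0.006,"twist":0,"claw":-1},{"x":0,"y":-0.026,"z":0.013,"twist":0,"claw":-1},{"x":0,"y":-0.038,"z":0.02,"twist":0,"claw":-1},{"x":0,"y":-0.05,"z":0.028,"twist":0,"claw":-1},{"x":0,"y":-0.06,"z":0.034,"twist":0,"claw":-1}])

```text
t: 14.17
eef_pos: [0.4954, -0.3726, 0.1564]
ee_rot: [2.125, 2.313, -0.001]
ft_force: [-1.2, -2.2, 3.8]
grip_width: 0.221
grasp_force: 15.0
```

jog_arm(plan=[{"x":0,"y":-0.012,"z":0.008,"twist":0,"claw":-1},{"x":0,"y":-0.023,"z":0.017,"twist":0,"claw":-1},{"x":0,"y":-0.034,"z":0.026,"twist":0,"claw":-1},{"x":0,"y":-0.044,"z":0.035,"twist":0,"claw":-1},{"x":0,"y":-0.053,"z":0.044,"twist":0,"claw":-1}])

```text
t: 14.58
eef_pos: [0.4798, -0.3729, 0.1426]
ee_rot: [-2.124, -2.313, -0.001]
ft_force: [0.2, -0.6, 2.0]
grip_width: 0.232
grasp_force: 15.0
```

```bash
python3 look.py s4
```

```text
[ 0.4798 -0.3729  0.1426] [ 0.2 -0.6  2. ] [-0.07 -0.51  0.01] 21.8
[228 126  20  40 188] ((241.35000610351562, 143.05001831054688), (40.79338073730469, 16.443843841552734), 71.56504821777344)
[208 128   4  12  34] ((209.77438354492188, 133.53048706054688), (2.7607884407043457, 11.264017105102539), 6.34019136428833)
```

Tilt is now about 20°. Continuing.

jog_arm(plan=[{"x":0,"y":-0.01,"z":0.011,"twist":0,"claw":-1},{"x":0,"y":-0.02,"z":0.022,"twist":0,"claw":-1},{"x":0,"y":-0.029,"z":0.032,"twist":0,"claw":-1},{"x":0,"y":-0.038,"z":0.043,"twist":0,"claw":-1},{"x":0,"y":-0.045,"z":0.053,"twist":0,"claw":-1}])

```text
t: 15.05
eef_pos: [0.4662, -0.3745, 0.1271]
ee_rot: [-2.124, -2.313, 0.0]
ft_force: [-0.8, 0.5, 1.9]
grip_width: 0.242
grasp_force: 15.0
```

```bash
python3 look.py s5
```

```text
[ 0.4662 -0.3745  0.1271] [-0.8  0.5  1.9] [ 0.06 -0.44 -0.  ] 22.8
[231 127  19  39 182] ((243.37579345703125, 143.97769165039062), (39.559715270996094, 16.422080993652344), 73.61045837402344)
[210 128   5  12  33] ((211.57693481445312, 133.61538696289062), (2.941741943359375, 11.178619384765625), 11.309932708740234)
```

```bash
python3 - <<'E'
from h import *
y=np.radians(4.9)
for t in [(.5316,-.3646,.1974),(.5148,-.3713,.1691),(.4798,-.3729,.1426),(.4662,-.3745,.1271)]:
    p=np.array(t)+np.array([-.08*np.sin(y),.08*np.cos(y),.0535]); print(proj('scene',p),proj('scene',p+[0,0,.01]))
def orange(f):
    a=cv2.imread('pics/%s.png'%f);h=cv2.cvtColor(a,cv2.COLOR_BGR2HSV);m=cv2.inRange(h,(4,120,60),(18,255,255)); m[:80]=0;m[230:]=0;m[:,:190]=0;m[:,265:]=0
    ys,xs=np.nonzero(m); return xs.max(), ys[xs>=xs.max()-8].min(), ys.max(), xs[ys>=ys.max()-1].mean()
for f in ('s2','s3','s4','s5'): print(f,orange(f))
crops=[cv2.resize(cv2.imread('pics/%s.png'%f)[85:215,180:300],None,fx=2.2,fy=2.2,interpolation=2) for f in ('s3','s4','s5')]
cv2.imwrite('pics/three.png',np.hstack(crops))
E
```

```text
[237.9319416  137.18190219] [237.54275651 135.10610845]
[240.42111599 139.13194365] [240.05048465 137.1039009 ]
[247.05544942 137.97772181] [246.72222657 135.98871149]
[249.49862933 138.45683868] [249.17969634 136.49141867]
s2 (np.int64(242), np.int64(132), np.int64(158), np.float64(240.33333333333334))
s3 (np.int64(241), np.int64(132), np.int64(163), np.float64(240.33333333333334))
s4 (np.int64(247), np.int64(131), np.int64(165), np.float64(240.75))
s5 (np.int64(249), np.int64(131), np.int64(165), np.float64(241.5))
```

jog_arm(plan=[{"x":0,"y":-0.008,"z":0.01,"twist":0,"claw":-1},{"x":0,"y":-0.015,"z":0.02,"twist":0,"claw":-1},{"x":0,"y":-0.02,"z":0.03,"twist":0,"claw":-1},{"x":0,"y":-0.025,"z":0.04,"twist":0,"claw":-1},{"x":0,"y":-0.03,"z":0.05,"twist":0,"claw":-1}])

```text
t: 15.52
eef_pos: [0.4572, -0.3755, 0.1126]
ee_rot: [-2.125, -2.314, 0.001]
ft_force: [-2.0, 0.6, 2.4]
grip_width: 0.255
grasp_force: 15.0
```

```bash
python3 look.py s6
```

```text
[ 0.4572 -0.3755  0.1126] [-2.   0.6  2.4] [-0.01 -0.04  0.01] 24.0
[232 128  20  39 178] ((244.6990509033203, 145.13356018066406), (39.28630065917969, 17.0221004486084), 76.37300109863281)
[211 130   5  11  30] ((212.76470947265625, 134.94117736816406), (2.425356149673462, 10.6715669631958), 14.03624439239502)
```

jog_arm(plan=[{"x":0,"y":-0.008,"z":0.01,"twist":0,"claw":-1},{"x":0,"y":-0.015,"z":0.02,"twist":0,"claw":-1},{"x":0,"y":-0.02,"z":0.03,"twist":0,"claw":-1},{"x":0,"y":-0.025,"z":0.04,"twist":0,"claw":-1},{"x":0,"y":-0.03,"z":0.05,"twist":0,"claw":-1}])

```text
t: 15.98
eef_pos: [0.4475, -0.3774, 0.104]
ee_rot: [2.123, 2.311, -0.006]
ft_force: [-10.7, 3.9, 24.4]
grip_width: 0.253
grasp_force: 15.0
```

```bash
python3 look.py s7; python3 - <<'E'
from h import *
for n in ['insulator1','tray']:
    for d in find_in(n,'scene')[:8]: print(n,np.round(d['extent']),round(d['conf'],2))
E
```

```text
[ 0.4475 -0.3774  0.104 ] [-10.7   3.9  24.4] [ 0.59  1.89 -0.01] 23.7
[234 127  20  40 181] ((245.98077392578125, 144.90383911132812), (39.81157302856445, 17.65045166015625), 78.69007110595703)
[212 129   5  11  28] ((214.1500244140625, 134.0500030517578), (2.2135939598083496, 10.75174331665039), 18.43494987487793)
insulator1 [362. 257. 381. 275.] 0.74
insulator1 [227. 139. 242. 147.] 0.64
insulator1 [325. 202. 336. 211.] 0.63
insulator1 [406. 206. 424. 213.] 0.56
insulator1 [242. 135. 264. 155.] 0.46
tray [446. 200. 485. 241.] 0.94
tray [202. 126. 253. 169.] 0.84
tray [328. 267. 361. 303.] 0.51
```

```bash
python3 - <<'E'
from h import *
s=cv2.imread('pics/s7.png'); w=snapshot('wrist')[:,:,::-1]; s6=cv2.imread('pics/s6.png')
cv2.imwrite('pics/w7.png',w)
a=cv2.resize(s[85:185,185:285],(400,400),interpolation=2); b=cv2.resize(w,(400,250))
print(b.shape)
t=snapshot('top')[:,:,::-1]; c=cv2.resize(t[165:275,410:530],(350,321),interpolation=2)
can=np.zeros((600,800,3),np.uint8); can[:400,:400]=a; can[:250,400:]=b; can[260:581,420:770]=c
cv2.imwrite('pics/last.png',can)
E
```

```text
(250, 400, 3)
```

View pics/last.png

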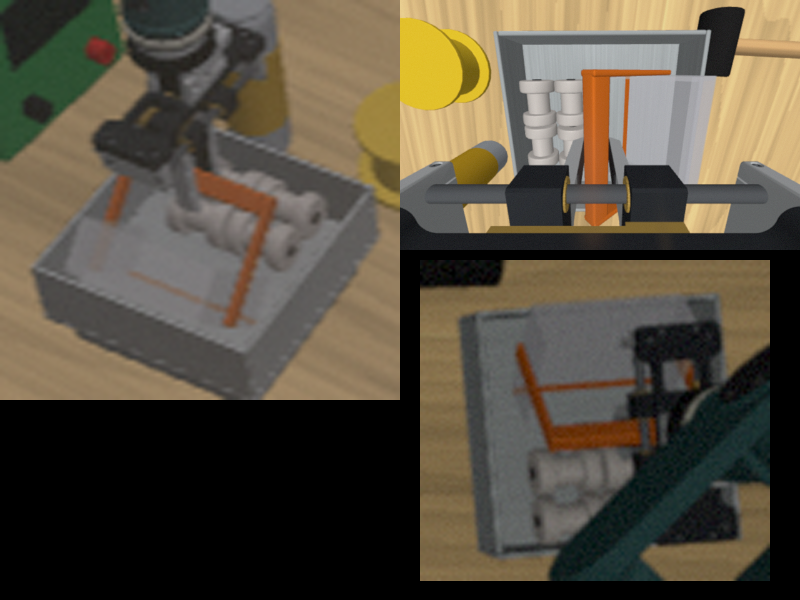

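All four insulators are out and lying in the pan. The tray is empty, with its lip on the pan floor at about (310,300) in the left crop. I'll lift the tray straight up.

jog_arm(plan=[{"x":0,"y":0.01,"z":-0.04,"twist":0,"claw":-1},{"x":0,"y":0.02,"z":-0.1,"twist":0,"claw":-1},{"x":0,"y":0.02,"z":-0.17,"twist":0,"claw":-1},{"x":0,"y":0.02,"z":-0.25,"twist":0,"claw":-1},{"x":0,"y":0.02,"z":-0.33,"twist":0,"claw":-1}])

```text
t: 16.65
eef_pos: [0.4543, -0.3748, 0.1953]
ee_rot: [-2.121, -2.311, -0.001]
ft_force: [-0.5, -0.3, -2.3]
grip_width: 0.255
grasp_force: 15.0
```

jog_arm(plan=[{"x":0,"y":0,"z":-0.1,"twist":0,"claw":-1},{"x":0,"y":0,"z":-0.2,"twist":0,"claw":-1},{"x":0,"y":0,"z":-0.2,"twist":0,"claw":-1}])

```text
t: 16.9
eef_pos: [0.4567, -0.3771, 0.2628]
ee_rot: [2.117, 2.307, -0.0]
ft_force: [0.1, 0.4, -0.8]
grip_width: 0.257
grasp_force: 15.0
```

jog_arm(plan=[{"x":0,"y":0,"z":0,"twist":0,"claw":-1},{"x":0,"y":0,"z":0,"twist":0,"claw":-1}], squeeze=30)

```text
t: 17.07
eef_pos: [0.4544, -0.3751, 0.254]
ee_rot: [-2.122, -2.311, -0.0]
ft_force: [0.4, 0.3, -2.6]
grip_width: 0.249
grasp_force: 30.0
```

```bash
python3 look.py s8; python3 - <<'E'
from h import *
snapshot('top')
for c in ('top','scene'):
  for n in ['insulator1','tray_handle','tray_lip']:
    for d in find_in(n,c)[:8]: print(c,n,np.round(d['extent']),round(d['conf'],2))
E
```

```text
[ 0.4544 -0.3751  0.254 ] [ 0.4  0.3 -2.6] [-0.05  0.07  0.  ] 23.4
[227  97  23  42 244] ((232.5500030517578, 117.84999084472656), (23.717082977294922, 36.68241500854492), 18.434947967529297)
[203  98   8  14  57] ((206.21897888183594, 104.3978042602539), (4.100916862487793, 13.926030158996582), 19.98310661315918)
top insulator1 [219. 253. 242. 276.] 0.88
top insulator1 [225. 156. 243. 177.] 0.86
top insulator1 [473. 223. 496. 242.] 0.8
top insulator1 [445. 229. 471. 246.] 0.79
top insulator1 [452. 246. 475. 261.] 0.7
top insulator1 [476. 245. 494. 260.] 0.53
top tray_handle [456. 164. 532. 226.] 0.85
top tray_handle [139. 265. 196. 296.] 0.66
top tray_handle [469. 225. 495. 245.] 0.6
top tray_lip [137. 265. 192. 294.] 0.95
top tray_lip [459. 168. 533. 228.] 0.76
scene insulator1 [361. 257. 382. 278.] 0.82
scene insulator1 [248. 130. 267. 144.] 0.66
scene insulator1 [311. 198. 321. 205.] 0.64
scene insulator1 [192. 100. 248. 138.] 0.62
scene insulator1 [243. 136. 262. 153.] 0.5
scene insulator1 [296. 244. 326. 291.] 0.5
scene insulator1 [227. 140. 241. 147.] 0.47
scene insulator1 [404. 204. 423. 213.] 0.46
scene tray_handle [441. 205. 484. 239.] 0.63
scene tray_handle [329. 268. 362. 303.] 0.45
scene tray_lip [192. 100. 248. 141.] 0.9
scene tray_lip [443. 200. 483. 244.] 0.73
```

The top view detections show all four insulators in the pan, and the tray is held clear at about 40° of tilt. I'll carry it back to its place.

jog_arm(plan=[{"x":0.1,"y":0,"z":0,"twist":0,"claw":-1},{"x":0.22,"y":-0.005,"z":0,"twist":0,"claw":-1},{"x":0.34,"y":-0.01,"z":0,"twist":0,"claw":-1},{"x":0.46,"y":-0.015,"z":0,"twist":0,"claw":-1},{"x":0.58,"y":-0.02,"z":0,"twist":0,"claw":-1}])

```text
t: 17.88
eef_pos: [0.4334, -0.2013, 0.2566]
ee_rot: [2.126, 2.313, 0.0]
ft_force: [1.3, 0.1, -1.6]
grip_width: 0.247
grasp_force: 30.0
```

jog_arm(plan=[{"x":0.12,"y":0,"z":0,"twist":0,"claw":-1},{"x":0.24,"y":-0.005,"z":0,"twist":0,"claw":-1},{"x":0.36,"y":-0.01,"z":0,"twist":0,"claw":-1},{"x":0.48,"y":-0.015,"z":0,"twist":0,"claw":-1},{"x":0.6,"y":-0.02,"z":0,"twist":0,"claw":-1}])

```text
t: 18.3
eef_pos: [0.412, -0.0223, 0.2569]
ee_rot: [2.125, 2.313, 0.001]
ft_force: [-0.0, -0.4, -1.7]
grip_width: 0.249
grasp_force: 30.0
```

jog_arm(plan=[{"x":0.12,"y":0,"z":0,"twist":0,"claw":-1},{"x":0.24,"y":-0.005,"z":0,"twist":0,"claw":-1},{"x":0.36,"y":-0.01,"z":0,"twist":0,"claw":-1},{"x":0.48,"y":-0.015,"z":0,"twist":0,"claw":-1},{"x":0.6,"y":-0.02,"z":0,"twist":0,"claw":-1}])

```text
t: 18.72
eef_pos: [0.3907, 0.1566, 0.257]
ee_rot: [2.124, 2.314, 0.002]
ft_force: [1.7, -0.7, -2.2]
grip_width: 0.243
grasp_force: 30.0
```

jog_arm(plan=[{"x":0.12,"y":0,"z":0,"twist":0,"claw":-1},{"x":0.24,"y":-0.005,"z":0,"twist":0,"claw":-1},{"x":0.36,"y":-0.01,"z":0,"twist":0,"claw":-1},{"x":0.45,"y":-0.015,"z":0.05,"twist":0,"claw":-1},{"x":0.5,"y":-0.02,"z":0.1,"twist":0,"claw":-1}])

```text
t: 19.13
eef_pos: [0.3721, 0.3074, 0.2272]
ee_rot: [-2.12, -2.317, -0.005]
ft_force: [0.1, -0.4, -3.2]
grip_width: 0.246
grasp_force: 30.0
```

```bash
python3 -c "
from h import *
go([.372,.3165,.09],4.8)"
```

```text
pos [0.37211794 0.30737293 0.22720768] yyaw 5.08 shift [0.029 0.001 0.457] twist 0.0016 F [ 0.1 -0.4 -3.2] grip 0.246
```

Descend to just above the bench, then feel for contact.

jog_arm(plan=[{"x":0.02,"y":0,"z":0.12,"twist":0,"claw":-1},{"x":0.025,"y":0,"z":0.24,"twist":0,"claw":-1},{"x":0.025,"y":0,"z":0.35,"twist":0,"claw":-1},{"x":0.025,"y":0,"z":0.45,"twist":0,"claw":-1},{"x":0.025,"y":0,"z":0.45,"twist":0,"claw":-1}])

```text
t: 19.55
eef_pos: [0.3669, 0.3082, 0.0841]
ee_rot: [-2.122, -2.311, 0.023]
ft_force: [-0.2, -0.7, -2.8]
grip_width: 0.247
grasp_force: 30.0
```

jog_arm(plan=[{"x":0,"y":0,"z":0.02,"twist":0,"claw":-1},{"x":0,"y":0,"z":0.04,"twist":0,"claw":-1},{"x":0,"y":0,"z":0.04,"twist":0,"claw":-1}])

```text
t: 19.8
eef_pos: [0.373, 0.3118, 0.081]
ee_rot: [2.125, 2.313, 0.004]
ft_force: [0.2, -0.2, -3.3]
grip_width: 0.25
grasp_force: 30.0
```

jog_arm(plan=[{"x":0,"y":0,"z":0.015,"twist":0,"claw":-1},{"x":0,"y":0,"z":0.02,"twist":0,"claw":-1},{"x":0,"y":0,"z":0.02,"twist":0,"claw":-1}])

```text
t: 20.05
eef_pos: [0.3724, 0.3115, 0.0743]
ee_rot: [2.125, 2.314, 0.002]
ft_force: [-0.1, -0.4, -2.2]
grip_width: 0.249
grasp_force: 30.0
```

jog_arm(plan=[{"x":0,"y":0,"z":0.01,"twist":0,"claw":-1},{"x":0,"y":0,"z":0.02,"twist":0,"claw":-1},{"x":0,"y":0,"z":0.02,"twist":0,"claw":-1}])

```text
t: 20.3
eef_pos: [0.3717, 0.311, 0.067]
ee_rot: [-2.125, -2.314, 0.002]
ft_force: [0.1, -0.7, -2.9]
grip_width: 0.247
grasp_force: 30.0
```

jog_arm(plan=[{"x":0,"y":0,"z":0.01,"twist":0,"claw":-1},{"x":0,"y":0,"z":0.015,"twist":0,"claw":-1},{"x":0,"y":0,"z":0.015,"twist":0,"claw":-1}])

```text
t: 20.55
eef_pos: [0.3717, 0.311, 0.0625]
ee_rot: [-2.125, -2.314, 0.002]
ft_force: [-1.0, 0.0, -2.6]
grip_width: 0.247
grasp_force: 30.0
```

jog_arm(plan=[{"x":0,"y":0,"z":0.01,"twist":0,"claw":-1},{"x":0,"y":0,"z":0.015,"twist":0,"claw":-1},{"x":0,"y":0,"z":0.015,"twist":0,"claw":-1}])

```text
t: 20.8
eef_pos: [0.3717, 0.3111, 0.0581]
ee_rot: [-2.125, -2.314, 0.002]
ft_force: [-0.5, -0.6, -2.7]
grip_width: 0.247
grasp_force: 30.0
```

jog_arm(plan=[{"x":0,"y":0,"z":0.01,"twist":0,"claw":-1},{"x":0,"y":0,"z":0.015,"twist":0,"claw":-1},{"x":0,"y":0,"z":0.015,"twist":0,"claw":-1}])

```text
t: 21.05
eef_pos: [0.3722, 0.3121, 0.0552]
ee_rot: [-2.124, -2.314, -0.003]
ft_force: [-1.4, 1.2, 2.7]
grip_width: 0.248
grasp_force: 30.0
```

Lip contact on the bench. I'll open the fingers slightly so the bar leans on the far finger, then ease the tray down by moving with it.

jog_arm(plan=[{"x":0,"y":0,"z":0,"twist":0,"claw":-0.2},{"x":0,"y":0,"z":0,"twist":0,"claw":-0.2},{"x":0,"y":0,"z":0,"twist":0,"claw":-0.2},{"x":0,"y":0,"z":0,"twist":0,"claw":-0.2}])

```text
t: 21.38
eef_pos: [0.3724, 0.3112, 0.0542]
ee_rot: [2.125, 2.313, 0.001]
ft_force: [0.6, 0.4, 1.2]
grip_width: 0.393
grasp_force: 0.1
```

jog_arm(plan=[{"x":0,"y":0.05,"z":-0.01,"twist":0,"claw":-0.2},{"x":0,"y":0.1,"z":-0.01,"twist":0,"claw":-0.2},{"x":0,"y":0.15,"z":-0.01,"twist":0,"claw":-0.2},{"x":0,"y":0.2,"z":0,"twist":0,"claw":-0.2},{"x":0,"y":0.23,"z":0,"twist":0,"claw":-0.2}])

```text
t: 21.8
eef_pos: [0.4422, 0.3168, 0.0534]
ee_rot: [2.125, 2.313, -0.0]
ft_force: [1.0, -0.3, -0.7]
grip_width: 0.402
grasp_force: 0.4
```

```bash
python3 - <<'E'
from h import *
np.set_printoptions(precision=4,suppress=True)
go([.46,.3165,.06],7)
s=status.sense()
im=save('scene','s9'); h=cv2.cvtColor(im,cv2.COLOR_RGB2HSV)
m=cv2.inRange(h,(4,120,80),(18,255,255)); m[:,:330]=0;m[:,440:]=0;m[:150]=0;m[300:]=0
n,l,st,c=cv2.connectedComponentsWithStats(m)
print([list(x) for x in st if x[4]>10])
a=cv2.imread('pics/scene0.png');h=cv2.cvtColor(a,cv2.COLOR_BGR2HSV);m=cv2.inRange(h,(4,120,80),(18,255,255)); m[:,:330]=0;m[:,440:]=0;m[:150]=0;m[300:]=0
print([list(x) for x in cv2.connectedComponentsWithStats(m)[2] if x[4]>10])
for q in [(.4,0),]: pass
E
```

```text
pos [0.4422 0.3168 0.0534] yyaw 4.84 shift [-0.006  0.059 -0.022] twist -0.012 F [ 1.  -0.3 -0.7] grip 0.402
[[np.int32(0), np.int32(0), np.int32(640), np.int32(400), np.int32(255697)], [np.int32(381), np.int32(210), np.int32(10), np.int32(18), np.int32(69)], [np.int32(411), np.int32(220), np.int32(18), np.int32(34), np.int32(166)], [np.int32(387), np.int32(226), np.int32(34), np.int32(15), np.int32(67)]]
[[np.int32(0), np.int32(0), np.int32(640), np.int32(400), np.int32(255642)], [np.int32(380), np.int32(213), np.int32(48), np.int32(38), np.int32(358)]]
```

jog_arm(plan=[{"x":0,"y":0.03,"z":0,"twist":0,"claw":-0.2},{"x":0,"y":0.05,"z":0,"twist":0,"claw":-0.2},{"x":0,"y":0.05,"z":0,"twist":0,"claw":0.2},{"x":0,"y":0.05,"z":0,"twist":0,"claw":0.2},{"x":0,"y":0.05,"z":0,"twist":0,"claw":0.2}])

```text
t: 22.27
eef_pos: [0.4554, 0.3184, 0.0542]
ee_rot: [-2.125, -2.314, 0.0]
ft_force: [0.8, -0.3, -0.5]
grip_width: 0.574
grasp_force: 0.5
```

```bash
cat > tr.py <<'E'
from h import *
go([.483,.0475,.05],7)
for f in ('scene0','now'):
    if f=='now': save('scene','now')
    a=cv2.imread('pics/%s.png'%f);h=cv2.cvtColor(a,cv2.COLOR_BGR2HSV);m=cv2.inRange(h,(4,120,80),(18,255,255)); m[:,:330]=0;m[:,440:]=0;m[:150]=0;m[300:]=0
    print(f,[x.tolist() for x in cv2.connectedComponentsWithStats(m)[2][1:] if x[4]>10])
d=find_in('tray','scene'); print([(np.round(x['extent']).tolist(),round(x['conf'],2)) for x in d[:4]])
E
python3 tr.py
```

```text
pos [0.45535208 0.31842806 0.05417101] yyaw 4.89 shift [-0.908  0.015  0.014] twist -0.0117 F [ 0.8 -0.3 -0.5] grip 0.574
scene0 [[380, 213, 48, 38, 358]]
now [[379, 216, 9, 17, 62], [387, 227, 10, 4, 16], [403, 227, 23, 29, 178]]
[([445.0, 203.0, 484.0, 241.0], 0.64), ([372.0, 216.0, 426.0, 266.0], 0.58), ([329.0, 268.0, 361.0, 304.0], 0.52)]
```

jog_arm(plan=[{"x":0,"y":0.03,"z":0,"twist":0,"claw":0.2},{"x":0,"y":0.06,"z":0,"twist":0,"claw":0.2},{"x":0,"y":0.08,"z":0,"twist":0,"claw":0.2},{"x":0,"y":0.08,"z":0,"twist":0,"claw":0.2}])

```text
t: 22.7
eef_pos: [0.4811, 0.3205, 0.0542]
ee_rot: [2.126, 2.313, 0.001]
ft_force: [-0.7, -0.4, -0.6]
grip_width: 0.602
grasp_force: 0.0
```

```bash
python3 tr.py
```

```text
pos [0.48114922 0.32046436 0.05415328] yyaw 4.83 shift [-0.907 -0.07   0.014] twist -0.0121 F [-0.7 -0.4 -0.6] grip 0.602
scene0 [[380, 213, 48, 38, 358]]
now [[379, 217, 9, 16, 56], [407, 228, 19, 29, 181]]
[([372.0, 215.0, 427.0, 267.0], 0.81), ([446.0, 200.0, 483.0, 240.0], 0.68), ([227.0, 134.0, 242.0, 146.0], 0.41)]
```

jog_arm(plan=[{"x":0,"y":0,"z":0,"twist":0,"claw":0.6},{"x":0,"y":0,"z":-0.06,"twist":0,"claw":0.6},{"x":0,"y":0,"z":-0.16,"twist":0,"claw":0.6},{"x":0,"y":0,"z":-0.28,"twist":0,"claw":0.6},{"x":0,"y":0,"z":-0.4,"twist":0,"claw":0.6}])

```text
t: 23.22
eef_pos: [0.4785, 0.3201, 0.1745]
ee_rot: [-2.124, -2.314, 0.004]
ft_force: [1.3, 0.3, -0.0]
grip_width: 0.802
grasp_force: 0.0
```

jog_arm(plan=[{"x":-0.1,"y":0,"z":0,"twist":0,"claw":-1},{"x":-0.22,"y":0,"z":0,"twist":0,"claw":-1},{"x":-0.34,"y":0,"z":0,"twist":0,"claw":-1},{"x":-0.34,"y":0,"z":0,"twist":0,"claw":-1}])

```text
t: 23.55
eef_pos: [0.4888, 0.2138, 0.1748]
ee_rot: [2.129, 2.306, -0.002]
ft_force: [0.7, -0.1, 0.3]
grip_width: 0.554
grasp_force: 0.0
```

```bash
python3 - <<'E'
from h import *
np.set_printoptions(precision=4,suppress=True)
go([.483,.0475,.05],7)
s=status.sense()
for cam in ('wrist','top'):
    im=save(cam,'z_'+cam); h=cv2.cvtColor(im,cv2.COLOR_RGB2HSV); m=cv2.inRange(h,(4,120,60),(20,255,255))
    if cam=='wrist': m[260:]=0
    else: m[:190]=0; m[235:]=0; m[:,:170]=0; m[:,262:]=0
    n,l,st,c=cv2.connectedComponentsWithStats(m)
    for i in range(1,n):
        if st[i,4]>40:
            p=np.argwhere(l==i)[:,::-1].astype(np.int32); r=cv2.boxPoints(cv2.minAreaRect(p)); print(cam,st[i]); 
            for q in r: print(q,at(cam,q,.125,s),at(cam,q,.009,s))
for d in find_in('insulator1','top')[:8]: print(np.round(d['extent']),round(d['conf'],2))
E
```

```text
pos [0.4888 0.2138 0.1748] yyaw 4.57 shift [-0.55  -0.064  0.418] twist -0.0135 F [ 0.7 -0.1  0.3] grip 0.554
wrist [ 299    0   21  162 2820]
[298.9272   0.0005] [0.4636 0.3796 0.125 ] [0.4551 0.4183 0.009 ]
[317.9992  -0.1258] [0.4791 0.3809 0.125 ] [0.4775 0.4203 0.009 ]
[319.0661 160.9863] [0.4911 0.2488 0.125 ] [0.4947 0.2308 0.009 ]
[299.9941 161.1126] [0.4732 0.2473 0.125 ] [0.469  0.2286 0.009 ]
wrist [263  28   9 113 463]
[262.5505  28.1113] [0.4345 0.3566 0.125 ] [0.4135 0.3854 0.009 ]
[266.8144  27.9175] [0.4381 0.357  0.125 ] [0.4186 0.386  0.009 ]
[271.9072 139.9588] [0.4461 0.2648 0.125 ] [0.43   0.2538 0.009 ]
[267.6433 140.1526] [0.4422 0.2643 0.125 ] [0.4244 0.2531 0.009 ]
top [214 229  20   4  44]
[213.929  230.0051] [0.4227 0.3253 0.125 ] [0.42   0.3503 0.009 ]
[232.9746 228.6447] [0.4267 0.2754 0.125 ] [0.4244 0.2956 0.009 ]
[233.1269 230.7767] [0.4211 0.2749 0.125 ] [0.4182 0.295  0.009 ]
[214.0812 232.1371] [0.4171 0.3248 0.125 ] [0.4139 0.3498 0.009 ]
[444. 230. 473. 244.] 0.8
[225. 254. 241. 272.] 0.76
[452. 244. 479. 262.] 0.7
[225. 155. 241. 160.] 0.62
[476. 243. 497. 261.] 0.59
[469. 224. 496. 244.] 0.57
```

The bar sits 56 mm from the lip as seen at their respective heights, so the tray is standing flat. All four insulators show in the pan. Now the yellow key.

jog_arm(plan=[{"x":-0.12,"y":-0.012,"z":0,"twist":0,"claw":-1},{"x":-0.24,"y":-0.028,"z":0.05,"twist":0,"claw":-1},{"x":-0.36,"y":-0.044,"z":0.1,"twist":0,"claw":-1},{"x":-0.48,"y":-0.055,"z":0.15,"twist":0,"claw":-1},{"x":-0.55,"y":-0.063,"z":0.2,"twist":0,"claw":-1}])

```text
t: 24.12
eef_pos: [0.4834, 0.0515, 0.1135]
ee_rot: [2.124, 2.314, -0.001]
ft_force: [-0.0, -0.5, -1.1]
grip_width: 0.07
grasp_force: 0.0
```

jog_arm(plan=[{"x":0,"y":0,"z":0.1,"twist":0,"claw":-1},{"x":0,"y":0,"z":0.22,"twist":0,"claw":-1},{"x":0,"y":0,"z":0.22,"twist":0,"claw":-1}])

```text
t: 24.37
eef_pos: [0.4772, 0.0537, 0.0405]
ee_rot: [-2.116, -2.306, 0.015]
ft_force: [-1.2, 0.3, 0.8]
grip_width: 0.008
grasp_force: 0.0
```

```bash
python3 -c "
from h import *
go([.483,.0475,.0125],7)"
```

```text
pos [0.47724071 0.0536628  0.04050338] yyaw 4.92 shift [-0.022  0.019  0.093] twist -0.0115 F [-1.2  0.3  0.8] grip 0.008
```

jog_arm(plan=[{"x":0,"y":0,"z":0,"twist":0,"claw":-1},{"x":0,"y":0,"z":0,"twist":0,"claw":-1}])

```text
t: 24.53
eef_pos: [0.4847, 0.0538, 0.0498]
ee_rot: [2.122, 2.315, 0.002]
ft_force: [0.8, -0.5, 0.6]
grip_width: -0.001
grasp_force: 0.0
```

```bash
python3 -c "
from h import *
go([.483,.0475,.0125],7)"
```

```text
pos [0.48465406 0.05384133 0.04976885] yyaw 4.98 shift [-0.021 -0.008  0.124] twist -0.0112 F [ 0.8 -0.5  0.6] grip -0.001
```

jog_arm(plan=[{"x":-0.015,"y":-0.005,"z":0.05,"twist":0,"claw":-1},{"x":-0.015,"y":-0.005,"z":0.09,"twist":0,"claw":-1},{"x":-0.015,"y":-0.005,"z":0.11,"twist":0,"claw":-1},{"x":-0.015,"y":-0.005,"z":0.122,"twist":0,"claw":-1},{"x":-0.015,"y":-0.005,"z":0.125,"twist":0,"claw":-1}])

```text
t: 24.95
eef_pos: [0.4847, 0.0487, 0.0133]
ee_rot: [2.122, 2.312, 0.005]
ft_force: [-0.0, 0.5, 7.9]
grip_width: 0.003
grasp_force: 3.6
```

jog_arm(plan=[{"x":0,"y":0,"z":0.004,"twist":0,"claw":-1},{"x":0,"y":0,"z":0.004,"twist":0,"claw":-1}])

```text
t: 25.12
eef_pos: [0.4847, 0.0487, 0.0133]
ee_rot: [2.122, 2.312, 0.006]
ft_force: [-2.9, 0.2, 8.2]
grip_width: 0.005
grasp_force: 4.4
```

The yellow key is fully down. I'll lift clear, settle and hand in.

jog_arm(plan=[{"x":0,"y":0,"z":-0.08,"twist":0,"claw":-1},{"x":0,"y":0,"z":-0.2,"twist":0,"claw":-1},{"x":0,"y":0,"z":-0.3,"twist":0,"claw":-1},{"x":0,"y":0,"z":-0.4,"twist":0,"claw":-1},{"x":0,"y":0,"z":-0.4,"twist":0,"claw":-1}])

```text
t: 25.53
eef_pos: [0.4873, 0.0485, 0.1385]
ee_rot: [2.116, 2.306, 0.016]
ft_force: [1.0, 0.0, 0.1]
grip_width: 0.007
grasp_force: 0.0
```

```bash
python3 -c "
from h import *
print(sign_off())"
```

```text
the job is handed in; nothing more can be done
None
```

I handed the job in at about 25.5 s with every step carried out: green and blue pressed, all four insulators tipped into the pan, the tray set back upright on the bench about 20 mm from where it started, and yellow pressed; the hand-in gave no verdict.

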